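Pack three stock boxes into one carton

TASK

Pack the three small cardboard boxes (the long, the middle and the short one) into the open carton so that all three lie flat on its bottom, the same way up as now, and nothing stands above the rim; they fit only in some arrangements. Set each box down rather than dropping it, and leave the oil bottle, tape measure and padlock where they are.

Things in the scene. Friction and masses are not known exactly. Their poses are not given: they have to be found in the camera images.
- carton_floor (a point): Open, plain cardboard carton standing on the workbench and stuck down, so it does not move. This point is the middle of its inner floor, 4 mm above the bench. Inside it is 182 mm square (along its own x and y); walls 5 mm thick, rim 58 mm above the bench (54 mm above the inner floor). Its four flaps are folded down outside and reach about 13 mm out from the walls. z is up.
- box_long_center (a point): Brown cardboard box, the longest of the three: closed, rigid, 66 mm wide (own x) by 105 mm long (own y) by 48 mm high (own z, up), 0.2 to 0.5 kg. It lies flat on the bench at the start, the same way up as it must lie in the carton. This point is its centre, half-way up.
- box_mid_center (a point): Off-white cardboard box of middle length: closed, rigid, 66 mm wide (own x) by 100 mm long (own y) by 46 mm high (own z, up), 0.2 to 0.5 kg. It lies flat on the bench at the start, the same way up as it must lie in the carton. This point is its centre, half-way up.
- box_short_center (a point): Off-white cardboard box, the shortest of the three: closed, rigid, 66 mm wide (own x) by 85 mm long (own y) by 46 mm high (own z, up), 0.2 to 0.5 kg. It lies flat on the bench at the start, the same way up as it must lie in the carton. This point is its centre, half-way up.
- oil_bottle: White oil bottle with a red spout, 46 mm across, 150 mm high, standing behind the work; origin under its foot. Bystander.
- tape_measure: Yellow tape measure, 64 x 78 x 35 mm, lying behind the work; origin under its middle. Bystander.
- padlock: Brass padlock, 71 x 46 x 20 mm, lying behind the work; origin on its underside. Bystander.

How it is judged:
By the outcome, as a careful person would: the job done as asked, in the order asked, and still so for the second after the job is handed in, with the robot touching nothing.
It also fails if it takes over 72 s, if anything falls off the work surface, if the arm or the gripper's body presses on something with over 40 N, if the wrist force passes 120 N, or if a joint passes its speed limit or range.

ROBOT

A 6-joint arm with a two-finger parallel gripper is mounted at the origin on a cart in front of the work surface, level with it; the furniture and walls round the work are solid. World frame = base frame: x ahead of the robot, y to its left, z up, the work surface at z = 0. Lengths are in m, angles in degrees, forces in N, time in s.
With the tool pointing down it reaches from about 0.3 to 0.875 m from the base axis. Payload 4.2 kg.
Tool frame: the origin (TCP) lies midway between the tips of the shut fingers; the grasp point (between the pads) lies 19 mm behind it (robot.grasp_offset is the distance from the TCP to the grasp point, in m); z points along the fingers, x is the direction in which the jaws open and shut, and the axes are right-handed (so a half turn about z gives the same grasp; the last joint's range is limited). The gripper opens to 85 mm and grips with 20 to 120 N. Pads are 22 mm wide; open, the fingers measure 114 mm over their backs; the gripper's body (76 mm by 85 mm) begins 54 mm behind the grasp point. The pads swing forward as they close: fully open they stand 13 mm farther back than shut.
Start: joints at [-71.505, 18.312, 89.639, -0, 72.044, -1.146], TCP at [0.193, -0.542, 0.231] pointing down, gripper open.
Joint ranges: [-177.97, 177.97], [-48.28, 115.42], [12.27, 149.76], [-77.06, 257.06], [2.81, 150.46], [-146.56, 146.56]. Speed limits (degrees/s): [147.25, 147.25, 180, 180, 180, 180].

INTERFACE

Orientations are given as [roll, pitch, yaw] about the fixed x, y, z axes, in that order (R = Rz(yaw) Ry(pitch) Rx(roll)).
In Python, from station import robot gives the robot as it stands.
- The arm moves only by the tool apply_moves, never from a script. Its argument "commands" is a list of rows, each an object with "travel": the shift along the tool's x, y, z in mm, a list of three; "twist": the turn about the tool's z in degrees. A call has exactly 5 rows; each row is the pose to reach, as a shift and turn from the pose commanded when the call began, along the tool's axes at that moment; what a row does not reach only later rows make up. A row lasts 1/12 s, in which the tool goes at most 41.7 mm and 7.16 degrees, less where a joint would pass 70% of its speed; a pose out of reach is approached as far as the arm can. A call with a gripper value outside its range is refused whole. "claw" is the finger opening in mm, from 0 to 85.4, set as the call begins (left out, the last holds). The fingers move at their own pace and stop on an object; "grip_force" is the grip in N (left out, the last holds). Time passes only in rows, so rows that repeat a pose let the fingers close, or fill a call up. It gives the time, the measured TCP pose, the force and the opening at its end, in the units of the state.
- robot.state(): the state, without advancing time (a new reading comes with each control period).
- robot.capture(name): name is "scene" or "top" or "wrist"; returns a dict with "image" (480x640x3 uint8, red, green, blue), "intrinsics" (3x3 intrinsics, pixels), "R" (3x3) and "t" (3): a world point X has camera coordinates R X + t; the wrist camera has in their place "tool_from_camera" (4x4, takes a point from camera to tool coordinates, whose origin is the TCP and whose axes are the tool frame's). Camera axes: x right, y down, z forward; pixel columns grow to the right and rows downward; lengths in m; the calibration is good to about 2 mm. A picture is of the moment at which its call begins: read the wrist's pose just before it. There is no depth.
- robot.close_job(): hands the job in, once; it reports no verdict.
Trained networks look in the newest picture that a camera, given by its name, has taken for a name from the list of things; names that differ only in an ending like _2 or _b are one class to them, and where a whole thing is asked for, a point or a joint stands for the part that bears it (a point fixed in the world has none). Each returns a list of dicts, best first, with "score" (0 to 1); they miss things now and then, are a little off and sometimes report something else, mostly with a low value. They report only what shows in the picture. A call takes as long as a camera call.
- robot.silhouettes(camera, target): "mask" (480x640 bool, what is visible of it).
- robot.tip_of(camera, target): "position" ([x, y, z] in m, in world coordinates, good to about 4 mm: a listed point, or the origin of a listed thing).
The state is a dict: "time_s": time; "qpos": joint angles; "qvel": joint speeds; "joint_efforts": joint torques, N m; "position": TCP position; "eef_rot": TCP orientation; "wrist_force": force on the tool from outside, world axes, zero at the start; "torque": the same for the moment, N m; "width": opening from 0.0 (shut) to 1.0 (fully open).
Only numpy, scipy, OpenCV 4.12 (cv2) and the standard library are available. Lean on these libraries where they do the work, as an engineer would, in place of code of your own. Each camera call takes 0.05 s, during which the arm holds its last target.

## Working session

There is one attempt and no reset: what is moved stays moved. The work goes in short steps, Python scripts to look and compute and a tool call to move; the robot and the scene stay as the last step left them, time stands still between calls to the robot, and variables do not carry over. Pictures are saved under pics/ and viewed, and the job is handed in when it is done.

Besides the shell and the picture viewer there is one more tool, called after "Call:" in YAML: its name, and indented under it one key for each argument. apply_moves: Moves the arm, as the interface text tells. Its arguments: {"type":"object","properties":{"commands":{"type":"array","items":{"type":"object","properties":{"travel":{"type":"array","items":{"type":"number"}},"twist":{"type":"number"}}}},"claw":{"type":"number"},"grip_force":{"type":"number"}},"required":["commands"]}

```bash
mkdir -p pics; ls
python3 - <<'E'
from station import robot
import cv2
s=robot.state();print(s)
for n in ["scene","top","wrist"]:
    c=robot.capture(n); cv2.imwrite(f"pics/{n}0.png",c["image"][:,:,::-1])
    print(n,c["intrinsics"],c.get("R"),c.get("t"),c.get("tool_from_camera"))
    if n!="wrist":
        for t in ["carton_floor","box_long_center","box_mid_center","box_short_center"]:
            print(t,[(r["score"],r["position"]) for r in robot.tip_of(n,t)])
E
```

```text
pics
{'time_s': 0.0, 'qpos': array([-7.15056117e+01,  1.83547380e+01,  8.97076297e+01,  9.72936465e-05,
        7.20434077e+01, -1.14689596e+00]), 'qvel': array([ 0.01046345, -0.11760102,  0.02835443,  0.03829271,  0.00226247,
        0.10001501]), 'joint_efforts': array([ 1.19492739e-03, -4.15519845e+01, -2.34160352e+01,  4.14055580e-05,
        8.31996877e-03, -6.60120492e-06]), 'position': array([ 0.19311509, -0.54109309,  0.23044292]), 'eef_rot': array([-1.79997790e+02,  1.05752408e-01, -7.03587438e+01]), 'wrist_force': array([ 0.61463223, -0.34795141,  0.24545529]), 'torque': array([ 0.01720265,  0.06341872, -0.01614442]), 'width': 1.0013472836183201}
scene [[465.75434015   0.         326.91352787]
 [  0.         465.75434015 242.77771578]
 [  0.           0.           1.        ]] [[-0.65339151 -0.75692363  0.01208989]
 [-0.44263481  0.36903782 -0.81724263]
 [ 0.61412862 -0.5393308  -0.57616692]] [0.37344716 0.30466694 0.78555261] None
carton_floor [(0.95, [0.516, -0.0251, 0.0058])]
box_long_center [(0.66, [0.5864, 0.347, 0.0259])]
box_mid_center [(0.76, [0.3968, 0.3143, 0.0248
[... 329 characters left out ...]
 1.11909964] None
carton_floor [(0.92, [0.5078, -0.0228, 0.0016]), (0.44, [0.4209, -0.3721, 0.0225]), (0.44, [0.7842, 0.0115, -0.0009])]
box_long_center [(0.57, [0.588, 0.3459, 0.0248])]
box_mid_center [(0.85, [0.4021, 0.3135, 0.0242])]
box_short_center [(0.61, [0.4222, -0.374, 0.0241])]
wrist [[357.07542384   0.         317.34295113]
 [  0.         357.07542384 235.05651072]
 [  0.           0.           1.        ]] None None [[ 9.99999968e-01 -2.09961251e-05  2.50206919e-04 -2.88482112e-05]
 [-4.57013679e-05  9.64631691e-01  2.63601400e-01 -6.70234277e-02]
 [-2.46892131e-04 -2.63601403e-01  9.64631660e-01 -1.42909364e-01]
 [ 0.00000000e+00  0.00000000e+00  0.00000000e+00  1.00000000e+00]]
```

View pics/top0.png

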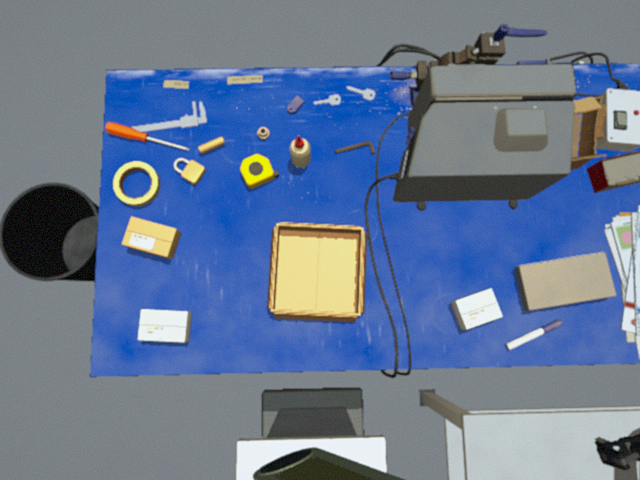

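View pics/scene0.png

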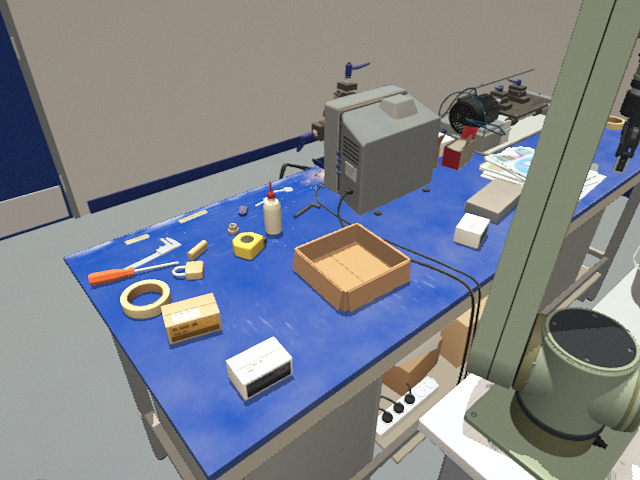

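View pics/wrist0.png

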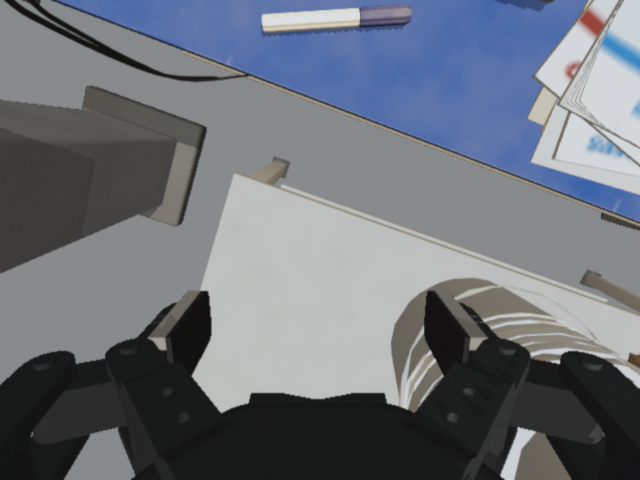

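```bash
cat > h.py <<'E'
import numpy as np, cv2
from scipy.optimize import minimize
def proj(c,P):
    q=np.asarray(P)@np.array(c["R"]).T+np.array(c["t"]); q=q@np.array(c["intrinsics"]).T
    return q[:,:2]/q[:,2:]
def corners(x,y,yaw,w,l,z0,z1):
    a=np.radians(yaw);R=np.array([[np.cos(a),-np.sin(a)],[np.sin(a),np.cos(a)]])
    p=np.array([[-w,-l],[w,-l],[w,l],[-w,l]])/2@R.T+[x,y]
    return np.array([[*q,z] for z in (z0,z1) for q in p])
def sil(c,P):
    u=cv2.convexHull((proj(c,P)*16).astype(np.float32)).astype(np.int32)
    m=np.zeros((480,640),np.uint8);cv2.fillPoly(m,[u],255,cv2.LINE_AA,4)
    return m/255.
def fit(cams,x0,w,l,h,z0=0.):
    def f(p):
        s=0
        for c,m in cams:
            q=sil(c,corners(*p,w,l,z0,z0+h)); s+=np.minimum(q,m).sum()/np.maximum(q,m).sum()
        return -s/len(cams)
    best=None
    for yaw in range(-90,90,15):
        r=minimize(f,[*x0,yaw],method="Nelder-Mead",options=dict(initial_simplex=[[*x0,yaw],[x0[0]+.01,x0[1],yaw],[x0[0],x0[1]+.01,yaw],[*x0,yaw+10]],xatol=1e-5,fatol=1e-5))
        if best is None or r.fun<best.fun:best=r
    return best
D=dict(box_long_center=(.066,.105,.048),box_mid_center=(.066,.1,.046),box_short_center=(.066,.085,.046))
E
python3 - <<'E'
from station import robot
from h import *
T=robot.capture("top");S=robot.capture("scene")
x0=dict(box_long_center=(.587,.346),box_mid_center=(.40,.314),box_short_center=(.422,-.374))
for n,d in D.items():
    mt=robot.silhouettes("top",n);ms=robot.silhouettes("scene",n)
    print(n,[(r["score"],int(r["mask"].sum())) for r in mt],[(r["score"],int(r["mask"].sum())) for r in ms])
    for cams in ([(T,mt[0]["mask"])],[(S,ms[0]["mask"])],[(T,mt[0]["mask"]),(S,ms[0]["mask"])]):
        r=fit(cams,x0[n],*d);print(r.x.round(4),round(r.fun,3))
for n in("top","scene"):
    print(n,[(r["score"],int(r["mask"].sum())) for r in robot.silhouettes(n,"carton_floor")])
z=cv2.resize(T["image"][210:335,255:380],None,fx=4.6,fy=4.6,interpolation=cv2.INTER_CUBIC)
cv2.imwrite("pics/ctop.png",z[:,:,::-1])
z=cv2.resize(S["image"][215:315,280:420],None,fx=5,fy=5,interpolation=cv2.INTER_CUBIC)
cv2.imwrite("pics/cscene.png",z[:,:,::-1])
E
```

```text
box_long_center [(0.79, 1665), (0.5, 1585)] [(0.8, 2174)]
[  0.5901   0.348  -16.5207] -0.942
[  0.5931   0.348  -18.0699] -0.944
[  0.5918   0.3487 -17.2645] -0.941
box_mid_center [(0.57, 1595)] [(0.56, 2583)]
[ 0.3976  0.3121 -5.0336] -0.924
[ 0.399   0.3129 -4.6208] -0.927
[ 0.3985  0.3129 -4.0608] -0.922
box_short_center [(0.63, 1408)] [(0.76, 883)]
[ 0.4185 -0.3693 16.6974] -0.945
[ 0.418  -0.3683 21.9872] -0.915
[ 0.4178 -0.3683 21.5432] -0.917
top [(0.76, 9234)]
scene [(0.96, 6937)]
```

View pics/ctop.png

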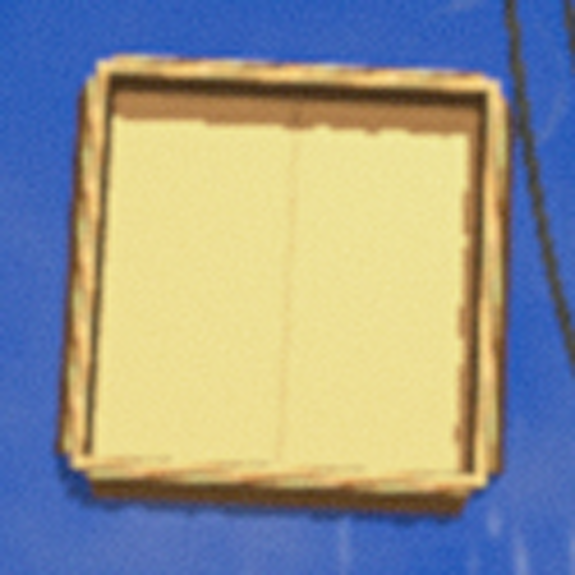

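View pics/cscene.png

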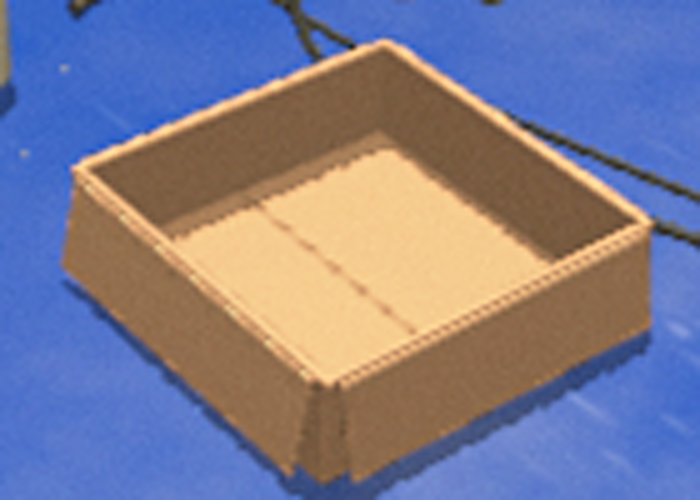

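Run:
```python
from station import robot
from h import *
from scipy.optimize import least_squares
T=robot.capture("top");S=robot.capture("scene")
pt=np.array([[110,76],[486,93],[471,477],[88,458]])/4.6+[254.6,209.6]
ps=np.array([[387,50],[88,170],[640,226],[325,380]])/5+[279.6,214.6]
def match(c,p,px):
    q=proj(c,corners(*p,.182,.182,.004,.058)[4:])
    return [min(q-a,key=lambda d:np.linalg.norm(d)) for a in px]
for L in ([(T,pt)],[(S,ps)],[(T,pt),(S,ps)]):
    f=lambda p:np.ravel([match(c,[p[0],p[1],p[2]*100],x) for c,x in L])
    r=least_squares(f,[.51,-.024,-.02],diff_step=1e-4);print(r.x*[1,1,100],r.fun.round(1))
p=r.x*[1,1,100]
for c,n in((T,"top"),(S,"scene")):
    im=c["image"][:,:,::-1].copy()
    for P in (corners(*p,.182,.182,.004,.058),):
        q=(proj(c,P)*16).astype(int)
        cv2.polylines(im,[q[:4]],1,(0,255,0),1,cv2.LINE_AA,4);cv2.polylines(im,[q[4:]],1,(0,0,255),1,cv2.LINE_AA,4)
    for nme,b in dict(box_long_center=(.5918,.3487,-17.3),box_mid_center=(.3985,.3129,-4.5),box_short_center=(.4181,-.3685,20)).items():
        d=D[nme];q=(proj(c,corners(*b,d[0],d[1],0,d[2]))*16).astype(int)
        cv2.polylines(im,[q[:4]],1,(0,255,0),1,cv2.LINE_AA,4);cv2.polylines(im,[q[4:]],1,(0,0,255),1,cv2.LINE_AA,4)
    if n=="top":
        z=cv2.resize(im[190:350,110:510],None,fx=2,fy=2); 
        w=[im[210:270,110:190],im[295:355,125:205],im[280:340,440:520]]
        w=np.hstack([cv2.resize(a,(266,200),interpolation=cv2.INTER_CUBIC) for a in w]);cv2.imwrite("pics/f_top.png",np.vstack([z[:,:798],w]))
    else: cv2.imwrite("pics/f_sc.png",cv2.resize(im[200:400,150:500],None,fx=2.2,fy=2.2))
```

```text
[ 0.50855624 -0.02177293 -3.95138289] [-0.6 -0.5  0.6 -0.2  1.   0.2 -1.   0.3]
[ 0.50672551 -0.01797024 -4.6244209 ] [ 0.1 -0.3 -0.5  0.   0.3  0.1  0.1 -0. ]
[ 0.50833721 -0.02060482 -4.21521632] [-0.9 -0.5  0.3  0.2  0.3  0.5 -1.8  0.2  0.1 -1.  -0.1 -0.5  0.5 -0.9
  0.9 -0.9]
```

View pics/f_top.png

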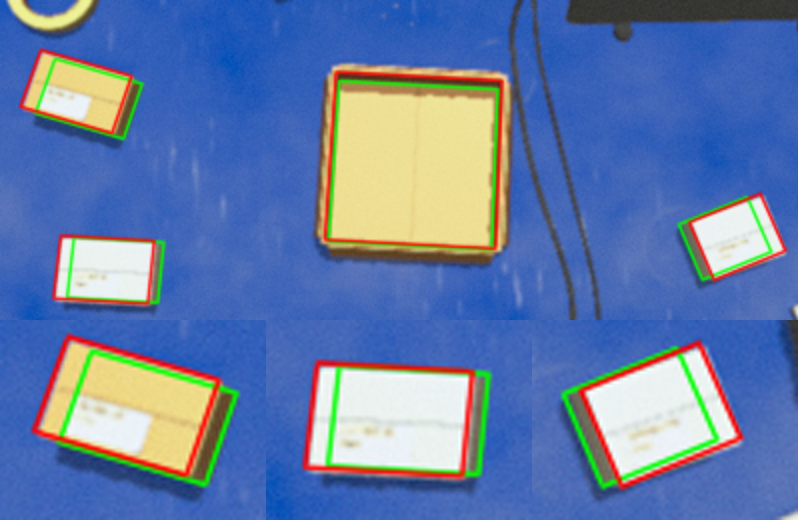

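View pics/f_sc.png

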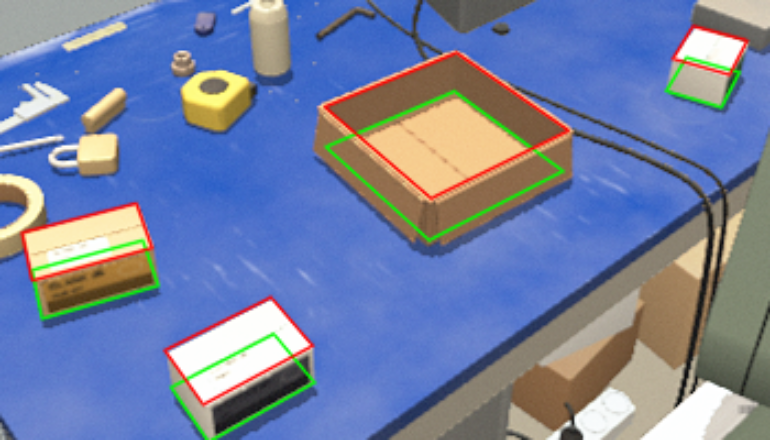

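```bash
cat >> h.py <<'E'
C=(.5083,-.0208,-4.2)
def c2w(u,v):
    a=np.radians(C[2]);return np.array([C[0]+np.cos(a)*u-np.sin(a)*v, C[1]+np.sin(a)*u+np.cos(a)*v])
def go(robot,x,y,z,yaw):
    s=robot.state();p=s["position"];r=s["eef_rot"];a=np.radians(r[2])
    d=np.array([x,y,z])-p
    t=np.array([np.cos(a)*d[0]+np.sin(a)*d[1],np.sin(a)*d[0]-np.cos(a)*d[1],-d[2]])*1000
    tw=-((yaw-r[2]+180)%360-180)
    print("t",round(s["time_s"],2),"pos",p.round(4),"rpy",r.round(2),"w",round(s["width"]*85.4,1),"F",np.round(s["wrist_force"],1))
    print("travel",t.round(1),"twist",round(tw,1),"rows",round(max(np.linalg.norm(t)/41.7,abs(tw)/7.16),1))
E
python3 -c "
from station import robot
from h import *
go(robot,.592,.349,.20,-17.3)"
```

```text
t 1.15 pos [ 0.1933 -0.5416  0.2314] rpy [ 1.800e+02 -1.000e-02 -7.036e+01] w 85.3 F [ 0.  -0.3 -0.3]
travel [-704.7 -674.9   31.4] twist -53.1 rows 23.4
```

Call:
apply_moves:
  commands:
    - {"travel": [-28, -27, 0], "twist": 0}
    - {"travel": [-57, -54, 0], "twist": 0}
    - {"travel": [-85, -81, 0], "twist": 0}
    - {"travel": [-114, -108, 0], "twist": 0}
    - {"travel": [-142, -135, 0], "twist": 0}
  claw: 85
  grip_force: 60

```text
time_s: 1.57
position: [0.2729, -0.3607, 0.2313]
eef_rot: [-180.0, -0.0, -70.4]
wrist_force: [0.1, 0.1, -0.1]
width: 0.995
```

Call:
apply_moves:
  commands:
    - {"travel": [-28, -27, 0], "twist": 0}
    - {"travel": [-57, -54, 0], "twist": 0}
    - {"travel": [-85, -81, 0], "twist": 0}
    - {"travel": [-114, -108, 0], "twist": 0}
    - {"travel": [-142, -135, 0], "twist": 0}

```text
time_s: 1.98
position: [0.3523, -0.1815, 0.2316]
eef_rot: [-180.0, -0.0, -70.4]
wrist_force: [0.8, -0.2, -0.2]
width: 0.995
```

Call:
apply_moves:
  commands:
    - {"travel": [-28, -27, 0], "twist": 0}
    - {"travel": [-57, -54, 0], "twist": 0}
    - {"travel": [-85, -81, 0], "twist": 0}
    - {"travel": [-114, -108, 0], "twist": 0}
    - {"travel": [-142, -135, 0], "twist": 0}

```text
time_s: 2.4
position: [0.4319, -0.0022, 0.2316]
eef_rot: [-180.0, -0.0, -70.3]
wrist_force: [-0.0, -1.2, 0.0]
width: 0.997
```

Call:
apply_moves:
  commands:
    - {"travel": [-28, -27, 0], "twist": -7}
    - {"travel": [-57, -54, 0], "twist": -14}
    - {"travel": [-85, -81, 0], "twist": -21}
    - {"travel": [-114, -108, 0], "twist": -28}
    - {"travel": [-142, -135, 0], "twist": -35}

```text
time_s: 2.82
position: [0.5113, 0.1771, 0.2314]
eef_rot: [-180.0, -0.0, -35.0]
wrist_force: [0.7, -0.7, -0.5]
width: 0.998
```

```bash
python3 -c "
from station import robot
from h import *
go(robot,.592,.349,.20,-17.3)"
```

```text
t 2.82 pos [0.5113 0.1771 0.2314] rpy [-1.7999e+02 -2.0000e-02 -3.4980e+01] w 85.2 F [ 0.7 -0.7 -0.5]
travel [ -32.4 -187.2   31.4] twist -17.7 rows 4.6
```

Call:
apply_moves:
  commands:
    - {"travel": [-7, -38, 6], "twist": -4}
    - {"travel": [-13, -75, 12], "twist": -8}
    - {"travel": [-20, -113, 18], "twist": -12}
    - {"travel": [-26, -150, 25], "twist": -16}
    - {"travel": [-32, -187, 31], "twist": -18}

```text
time_s: 3.23
position: [0.5935, 0.3478, 0.1997]
eef_rot: [180.0, 0.0, -17.2]
wrist_force: [0.3, -0.6, -0.4]
width: 0.996
```

```bash
cat >> h.py <<'E'
def wcam(robot,name=None):
    from scipy.spatial.transform import Rotation as Ro
    s=robot.state();c=robot.capture("wrist")
    M=np.eye(4);M[:3,:3]=Ro.from_euler("xyz",s["eef_rot"],degrees=True).as_matrix();M[:3,3]=s["position"]
    W=np.linalg.inv(M@np.array(c["tool_from_camera"]));c["R"]=W[:3,:3];c["t"]=W[:3,3]
    if name:cv2.imwrite(f"pics/{name}.png",c["image"][:,:,::-1])
    return c
def draw(c,P,im,col):
    q=(proj(c,P)*16).astype(int)
    cv2.polylines(im,[q[4:]],1,col,1,cv2.LINE_AA,4);cv2.polylines(im,[q[:4]],1,(0,255,0),1,cv2.LINE_AA,4)
E
python3 - <<'E'
from station import robot
from h import *
c=wcam(robot);n="box_long_center"
m=robot.silhouettes("wrist",n);print([(r["score"],r["mask"].sum()) for r in m])
if m: r=fit([(c,m[0]["mask"])],(.592,.349),*D[n]);print(r.x.round(4),r.fun)
im=c["image"][:,:,::-1].copy();draw(c,corners(.5918,.3487,-17.3,.066,.105,0,.048),im,(0,0,255))
cv2.imwrite("pics/w1.png",im)
go(robot,.592,.349,.10,-17.3)
E
```

```text
[(0.77, np.int64(9426))]
[  0.5909   0.3465 -17.1476] -0.9471417092880703
t 3.33 pos [0.594  0.3505 0.1971] rpy [-1.7999e+02  1.0000e-01 -1.7120e+01] w 85.1 F [-1.  -0.5 -1.1]
travel [-1.4  2.  97.1] twist 0.2 rows 2.3
```

View pics/w1.png

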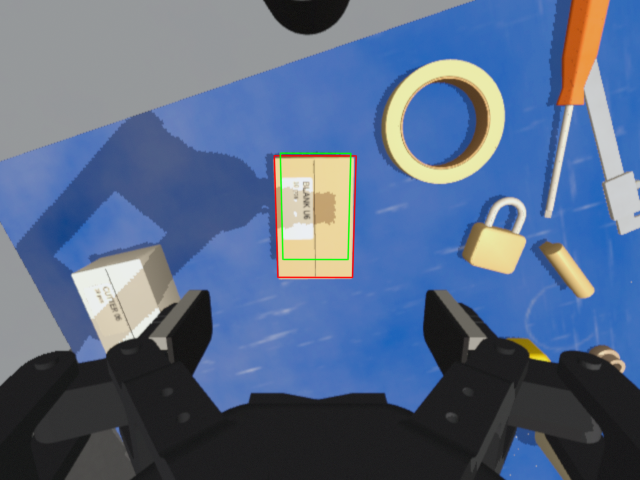

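Call:
apply_moves:
  commands:
    - {"travel": [-2, 3, 38], "twist": 0}
    - {"travel": [-2, 3, 76], "twist": 0}
    - {"travel": [-2, 3, 114], "twist": 0}
    - {"travel": [-2, 3, 150], "twist": 0}
    - {"travel": [-2, 3, 165], "twist": 0}

```text
time_s: 3.75
position: [0.5871, 0.3413, 0.0301]
eef_rot: [179.6, 0.3, -17.4]
wrist_force: [0.4, 0.1, 0.1]
width: 0.996
```

Run:
```python
from station import robot
from h import *
go(robot,.5915,.348,.015,-17.2)
c=wcam(robot,"w2")
```

```text
t 3.75 pos [0.5871 0.3413 0.0301] rpy [179.62   0.34 -17.4 ] w 85.0 F [0.4 0.1 0.1]
travel [ 2.2 -7.7 15.1] twist -0.2 rows 0.4
```

View pics/w2.png

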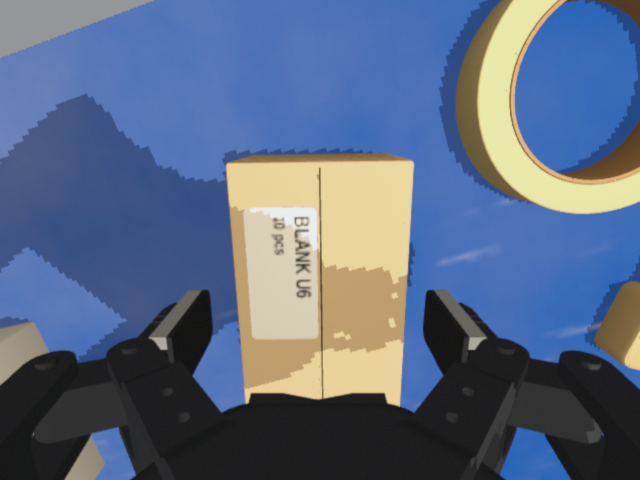

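Call:
apply_moves:
  commands:
    - {"travel": [0, 0, 8], "twist": 0}
    - {"travel": [0, 0, 15], "twist": 0}
    - {"travel": [0, 0, 15], "twist": 0}
    - {"travel": [0, 0, 15], "twist": 0}
    - {"travel": [0, 0, 15], "twist": 0}

```text
time_s: 4.22
position: [0.5911, 0.344, 0.0218]
eef_rot: [-179.9, -0.1, -17.4]
wrist_force: [0.3, 0.2, -0.5]
width: 0.995
```

Call:
apply_moves:
  commands:
    - {"travel": [0, -3, 6], "twist": 0}
    - {"travel": [0, -3, 6], "twist": 0}
    - {"travel": [0, -3, 6], "twist": 0}
    - {"travel": [0, -3, 6], "twist": 0}
    - {"travel": [0, -3, 6], "twist": 0}

```text
time_s: 4.63
position: [0.5912, 0.3466, 0.0143]
eef_rot: [180.0, -0.0, -17.4]
wrist_force: [-0.1, 1.0, -0.3]
width: 0.993
```

Call:
apply_moves:
  commands:
    - {"travel": [0, 0, 0], "twist": 0}
    - {"travel": [0, 0, 0], "twist": 0}
    - {"travel": [0, 0, 0], "twist": 0}
    - {"travel": [0, 0, 0], "twist": 0}
    - {"travel": [0, 0, 0], "twist": 0}
  claw: 55
  grip_force: 60

```text
time_s: 5.05
position: [0.5914, 0.3467, 0.0147]
eef_rot: [-180.0, -0.0, -17.4]
wrist_force: [-0.1, 0.2, 4.2]
width: 0.75
```

Run:
```python
from station import robot
from h import *
go(robot,.5915,.348,.015,-17.2)
c=wcam(robot,"w3")
```

```text
t 5.05 pos [0.5914 0.3467 0.0147] rpy [-1.7997e+02 -3.0000e-02 -1.7360e+01] w 64.0 F [-0.1  0.2  4.2]
travel [-0.3 -1.3 -0.3] twist -0.2 rows 0.0
```

View pics/w3.png

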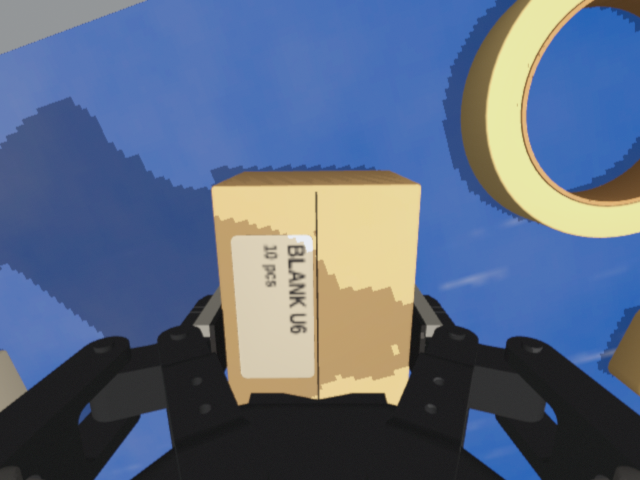

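Call:
apply_moves:
  commands:
    - {"travel": [0, 0, -15], "twist": 0}
    - {"travel": [0, 0, -40], "twist": 0}
    - {"travel": [0, 0, -75], "twist": 0}
    - {"travel": [0, 0, -110], "twist": 0}
    - {"travel": [0, 0, -125], "twist": 0}

```text
time_s: 5.52
position: [0.5925, 0.3472, 0.1431]
eef_rot: [-179.8, -0.2, -17.4]
wrist_force: [-0.1, 0.7, -2.3]
width: 0.75
```

Run:
```python
from station import robot
from h import *
print(c2w(0,36))
go(robot,*c2w(0,36),.14,-94.2)
```

```text
[ 3.1448751  35.88252118]
t 5.52 pos [0.5925 0.3472 0.1431] rpy [-179.79   -0.22  -17.36] w 64.0 F [-0.1  0.7 -2.3]
travel [-8.1677e+03 -3.4678e+04  3.1000e+00] twist 76.8 rows 854.4
```

Run:
```python
from station import robot
from h import *
print(c2w(0,.036))
go(robot,*c2w(0,.036),.14,-94.2)
```

```text
[0.51093658 0.01510332]
t 5.52 pos [0.5925 0.3472 0.1431] rpy [-179.79   -0.22  -17.36] w 64.0 F [-0.1  0.7 -2.3]
travel [ 21.3 341.3   3.1] twist 76.8 rows 10.7
```

Call:
apply_moves:
  commands:
    - {"travel": [2, 30, 0], "twist": 7}
    - {"travel": [4, 66, 0], "twist": 14}
    - {"travel": [6, 103, 0], "twist": 21}
    - {"travel": [8, 140, 0], "twist": 28}
    - {"travel": [10, 170, 0], "twist": 35}

```text
time_s: 5.93
position: [0.5478, 0.1787, 0.1379]
eef_rot: [179.8, 0.0, -52.7]
wrist_force: [0.4, -0.2, -4.2]
width: 0.75
```

Run:
```python
from station import robot
from h import *
go(robot,*c2w(0,.036),.14,-94.2)
```

```text
t 5.93 pos [0.5478 0.1787 0.1379] rpy [ 1.7977e+02  3.0000e-02 -5.2710e+01] w 64.1 F [ 0.4 -0.2 -4.2]
travel [107.8 128.4  -2.1] twist 41.5 rows 5.8
```

Call:
apply_moves:
  commands:
    - {"travel": [22, 26, 0], "twist": 7}
    - {"travel": [44, 52, 0], "twist": 14}
    - {"travel": [66, 78, 0], "twist": 21}
    - {"travel": [88, 104, 0], "twist": 28}
    - {"travel": [108, 128, 0], "twist": 35}

```text
time_s: 6.35
position: [0.5129, 0.0158, 0.1383]
eef_rot: [179.9, -0.0, -87.7]
wrist_force: [0.3, 0.5, -3.9]
width: 0.751
```

Call:
apply_moves:
  commands:
    - {"travel": [0, 0, 0], "twist": 6.5}
    - {"travel": [0, 0, 0], "twist": 6.5}
    - {"travel": [0, 0, 0], "twist": 6.5}
    - {"travel": [0, 0, 0], "twist": 6.5}
    - {"travel": [0, 0, 0], "twist": 6.5}

```text
time_s: 6.77
position: [0.5146, 0.0184, 0.139]
eef_rot: [180.0, 0.0, -93.7]
wrist_force: [0.1, 0.1, -4.4]
width: 0.745
```

Run:
```python
from station import robot
from h import *
c=wcam(robot)
im=c["image"][:,:,::-1].copy();draw(c,corners(*C,.182,.182,.004,.058),im,(0,0,255))
cv2.imwrite("pics/w4.png",im)
t=robot.capture("top");cv2.imwrite("pics/t4.png",cv2.resize(t["image"][170:350,210:420],None,fx=3,fy=3)[:,:,::-1])
go(robot,*c2w(0,.036),.14,-94.2)
```

```text
t 6.87 pos [0.5147 0.0184 0.1391] rpy [179.99  -0.   -93.73] w 63.9 F [ 0.4  0.8 -4.6]
travel [ 3.5  3.5 -0.9] twist 0.5 rows 0.1
```

View pics/w4.png

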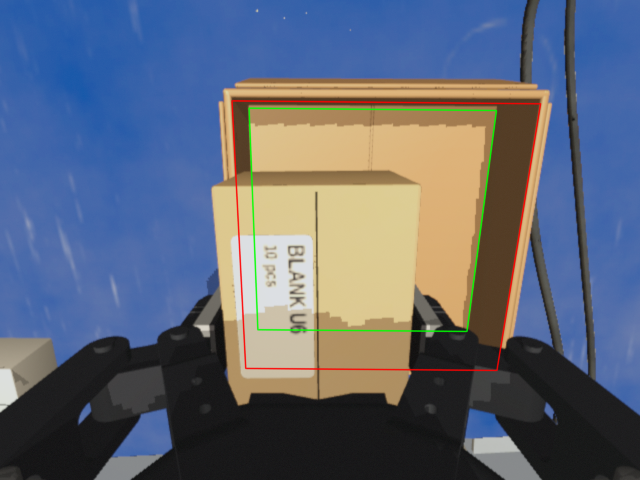

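View pics/t4.png

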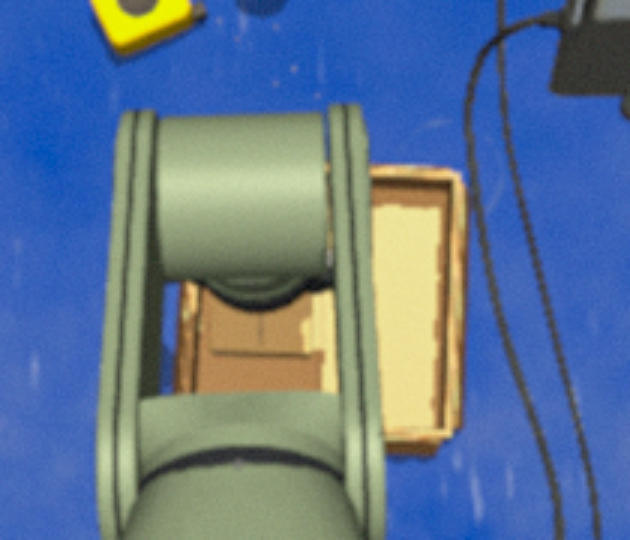

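Call:
apply_moves:
  commands:
    - {"travel": [3.5, 2, 0], "twist": 0.5}
    - {"travel": [3.5, 2, 20], "twist": 0.5}
    - {"travel": [3.5, 2, 40], "twist": 0.5}
    - {"travel": [3.5, 2, 60], "twist": 0.5}
    - {"travel": [3.5, 2, 60], "twist": 0.5}

```text
time_s: 7.28
position: [0.5094, 0.0143, 0.0761]
eef_rot: [179.5, -0.0, -94.3]
wrist_force: [-0.4, -0.0, -4.3]
width: 0.751
```

```bash
sed -i 's/^C=.*/C=(.5095,-.0208,-4.2)/' h.py
python3 - <<'E'
from station import robot
from h import *
c=wcam(robot)
im=c["image"][:,:,::-1].copy();draw(c,corners(*C,.182,.182,.004,.058),im,(0,0,255))
cv2.imwrite("pics/w5.png",im)
go(robot,*c2w(0,.036),.022,-94.2)
E
```

```text
t 7.33 pos [0.5106 0.0143 0.0778] rpy [ 1.7972e+02 -3.0000e-02 -9.4330e+01] w 64.2 F [ 0.1  0.4 -3.3]
travel [-0.9 -1.4 55.8] twist -0.1 rows 1.3
```

View pics/w5.png

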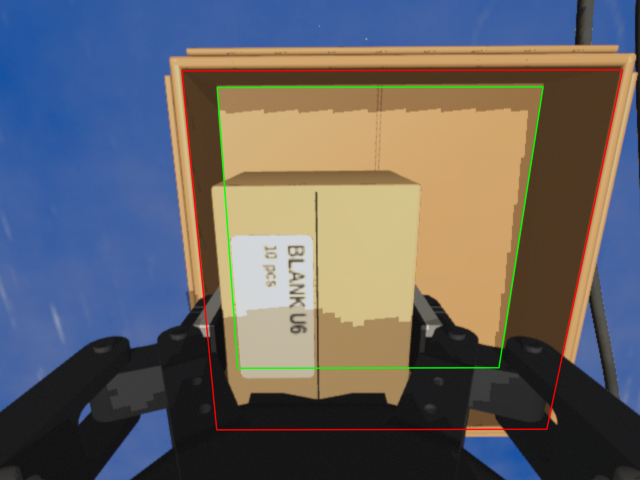

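Call:
apply_moves:
  commands:
    - {"travel": [3, 0, 10], "twist": 0}
    - {"travel": [3, 0, 24], "twist": 0}
    - {"travel": [3, 0, 38], "twist": 0}
    - {"travel": [3, 0, 48], "twist": 0}
    - {"travel": [3, 0, 48], "twist": 0}

```text
time_s: 7.75
position: [0.5113, 0.0111, 0.0301]
eef_rot: [179.9, -0.0, -94.4]
wrist_force: [0.0, -0.6, -4.1]
width: 0.745
```

Call:
apply_moves:
  commands:
    - {"travel": [0, 0, 2], "twist": 0}
    - {"travel": [0, 0, 4], "twist": 0}
    - {"travel": [0, 0, 6], "twist": 0}
    - {"travel": [0, 0, 7], "twist": 0}
    - {"travel": [0, 0, 7], "twist": 0}

```text
time_s: 8.17
position: [0.5122, 0.0112, 0.0245]
eef_rot: [-180.0, -0.0, -94.4]
wrist_force: [0.3, 0.3, -3.3]
width: 0.75
```

Call:
apply_moves:
  commands:
    - {"travel": [0, 0, 1], "twist": 0}
    - {"travel": [0, 0, 2], "twist": 0}
    - {"travel": [0, 0, 3], "twist": 0}
    - {"travel": [0, 0, 4], "twist": 0}
    - {"travel": [0, 0, 4], "twist": 0}

```text
time_s: 8.58
position: [0.512, 0.0112, 0.0201]
eef_rot: [180.0, -0.0, -94.4]
wrist_force: [-0.6, -0.1, -4.3]
width: 0.748
```

Call:
apply_moves:
  commands:
    - {"travel": [0, 0, 1], "twist": 0}
    - {"travel": [0, 0, 1.5], "twist": 0}
    - {"travel": [0, 0, 2], "twist": 0}
    - {"travel": [0, 0, 2], "twist": 0}
    - {"travel": [0, 0, 2], "twist": 0}

```text
time_s: 9.0
position: [0.5121, 0.0112, 0.0187]
eef_rot: [-180.0, -0.0, -94.4]
wrist_force: [-1.2, -0.0, 1.7]
width: 0.751
```

Call:
apply_moves:
  commands:
    - {"travel": [0, 0, 0], "twist": 0}
    - {"travel": [0, 0, 0], "twist": 0}
    - {"travel": [0, 0, 0], "twist": 0}
    - {"travel": [0, 0, 0], "twist": 0}
    - {"travel": [0, 0, 0], "twist": 0}
  claw: 74

```text
time_s: 9.42
position: [0.5123, 0.0112, 0.0183]
eef_rot: [-180.0, -0.0, -94.4]
wrist_force: [-0.0, 0.3, -0.8]
width: 0.869
```

Call:
apply_moves:
  commands:
    - {"travel": [0, 0, -15], "twist": 0}
    - {"travel": [0, 0, -40], "twist": 0}
    - {"travel": [0, 0, -65], "twist": 0}
    - {"travel": [0, 0, -80], "twist": 0}
    - {"travel": [0, 0, -80], "twist": 0}

```text
time_s: 9.83
position: [0.5146, 0.0112, 0.1015]
eef_rot: [-179.6, 0.0, -94.4]
wrist_force: [0.0, -0.7, 0.2]
width: 0.867
```

Run:
```python
from station import robot
from h import *
c=wcam(robot)
n="box_long_center"
m=robot.silhouettes("wrist",n);print([(r["score"],r["mask"].sum()) for r in m])
im=c["image"][:,:,::-1].copy();draw(c,corners(*C,.182,.182,.004,.058),im,(0,0,255))
draw(c,corners(.5121,.0112,-94.4,.066,.105,.004,.052),im,(255,0,255))
cv2.imwrite("pics/w6.png",im)
go(robot,*c2w(0,.036),.022,-94.2)
```

```text
[(0.6, np.int64(20564))]
t 9.93 pos [0.5121 0.0112 0.0984] rpy [-179.95   -0.    -94.36] w 74.2 F [-0.1  0.2  0.1]
travel [-3.9  0.3 76.4] twist -0.2 rows 1.8
```

View pics/w6.png

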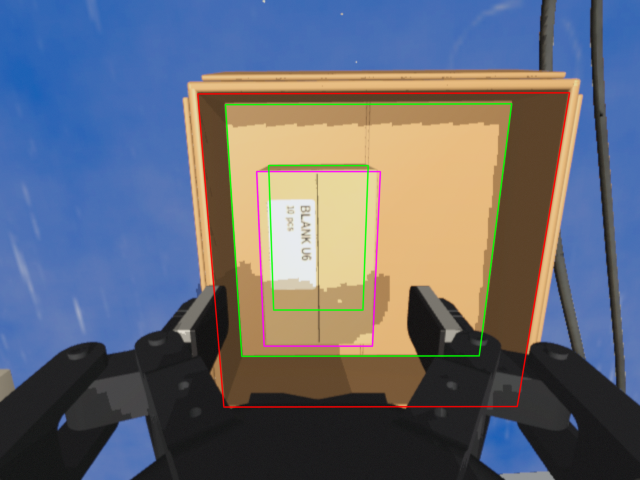

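Call:
apply_moves:
  commands:
    - {"travel": [20, 0, 0], "twist": 0}
    - {"travel": [40, 0, 0], "twist": 0}
    - {"travel": [62, 0, 0], "twist": 0}
    - {"travel": [62, 0, 0], "twist": 0}
    - {"travel": [62, 0, 0], "twist": 0}
  claw: 0

```text
time_s: 10.35
position: [0.5064, -0.0511, 0.0968]
eef_rot: [179.8, 0.0, -94.5]
wrist_force: [0.7, -0.9, -0.8]
width: 0.154
```

Call:
apply_moves:
  commands:
    - {"travel": [0, 0, 25], "twist": 0}
    - {"travel": [0, 0, 50], "twist": 0}
    - {"travel": [0, 0, 70], "twist": 0}
    - {"travel": [0, 0, 76], "twist": 0}
    - {"travel": [0, 0, 76], "twist": 0}

```text
time_s: 10.77
position: [0.5058, -0.0497, 0.0203]
eef_rot: [179.7, 0.0, -94.3]
wrist_force: [0.5, -0.2, 0.1]
width: -0.0
```

Run:
```python
from station import robot
from h import *
c=wcam(robot,"w7")
go(robot,*c2w(0,.0085),.022,-94.2)
```

```text
t 10.82 pos [ 0.507  -0.0499  0.0216] rpy [ 1.7988e+02  1.0000e-02 -9.4320e+01] w 0.3 F [0.3 0.  0.9]
travel [-37.7  -0.3  -0.4] twist -0.1 rows 0.9
```

View pics/w7.png

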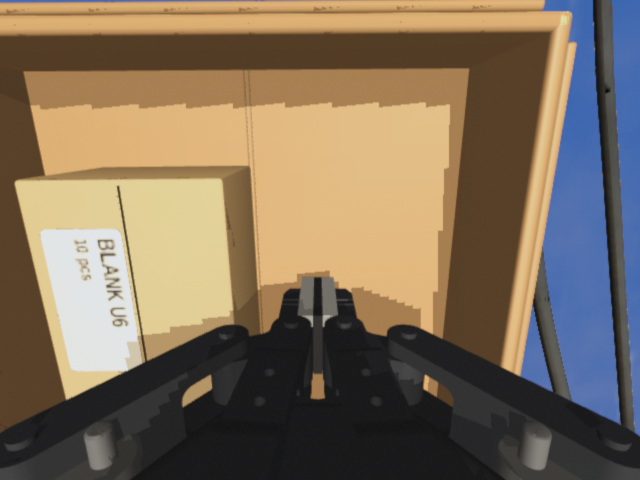

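Call:
apply_moves:
  commands:
    - {"travel": [-5, 0, 0], "twist": 0}
    - {"travel": [-10, 0, 0], "twist": 0}
    - {"travel": [-15, 0, 0], "twist": 0}
    - {"travel": [-20, 0, 0], "twist": 0}
    - {"travel": [-25, 0, 0], "twist": 0}

```text
time_s: 11.23
position: [0.5101, -0.0257, 0.0233]
eef_rot: [-179.9, -0.1, -94.3]
wrist_force: [-1.5, -5.1, 5.2]
width: 0.002
```

Run:
```python
from station import robot
from h import *
c=wcam(robot,"w8")
go(robot,*c2w(0,.0085),.022,-94.2)
```

```text
t 11.28 pos [ 0.5101 -0.0248  0.0231] rpy [-1.7988e+02 -1.0000e-02 -9.4320e+01] w -0.2 F [ 0.  -1.4  1.3]
travel [-12.5   0.9   1.1] twist -0.1 rows 0.3
```

View pics/w8.png

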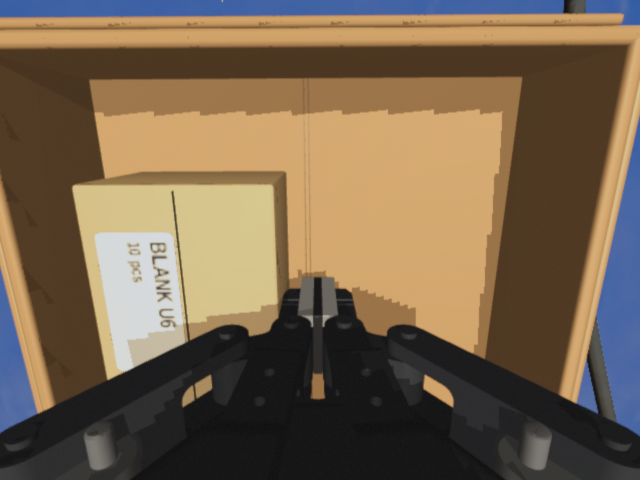

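Call:
apply_moves:
  commands:
    - {"travel": [-2.5, 0, 0], "twist": 0}
    - {"travel": [-5, 0, 0], "twist": 0}
    - {"travel": [-7.5, 0, 0], "twist": 0}
    - {"travel": [-10, 0, 0], "twist": 0}
    - {"travel": [-12, 0, 0], "twist": 0}

```text
time_s: 11.7
position: [0.5106, -0.014, 0.0228]
eef_rot: [-179.9, -0.0, -94.3]
wrist_force: [0.3, -4.9, 5.2]
width: 0.001
```

Run:
```python
from station import robot
from h import *
c=wcam(robot,"w9")
go(robot,*c2w(0,.0085),.022,-94.2)
```

```text
t 11.75 pos [ 0.5106 -0.0137  0.0227] rpy [-1.7994e+02 -2.0000e-02 -9.4350e+01] w -0.0 F [ 0.7 -3.6  3.3]
travel [-1.3  0.6  0.7] twist -0.2 rows 0.0
```

View pics/w9.png

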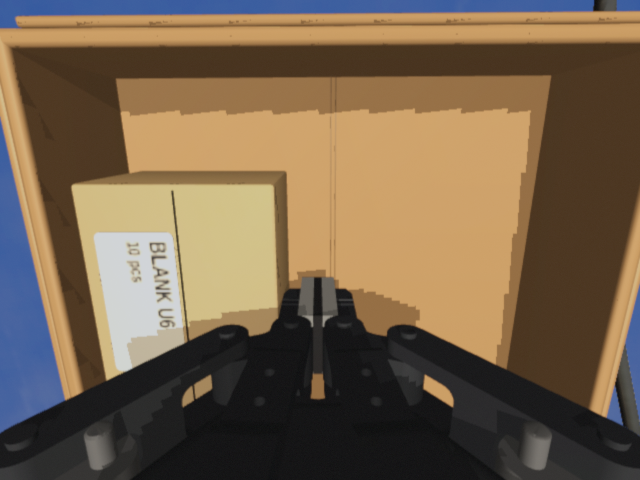

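```bash
cat >> h.py <<'E'
def pix2w(c,px,z):
    K=np.array(c["intrinsics"]);R=np.array(c["R"]);t=np.array(c["t"])
    d=R.T@np.linalg.inv(K)@np.array([*px,1.]);o=-R.T@t
    return o+d*(z-o[2])/d[2]
def w2c(p):
    a=np.radians(C[2]);d=np.array(p[:2])-C[:2];return np.array([np.cos(a)*d[0]+np.sin(a)*d[1],-np.sin(a)*d[0]+np.cos(a)*d[1]])*1000
E
python3 - <<'E'
from station import robot
from h import *
c=wcam(robot)
im=c["image"][:,:,::-1].copy();draw(c,corners(*C,.182,.182,.004,.058),im,(0,0,255))
cv2.imwrite("pics/w10.png",im)
for px,z in (((75,185),.052),((272,185),.052),((18,45),.058),((68,370),.058),((638,200),.058)): print(px,w2c(pix2w(c,px,z)).round(1))
E
```

```text
(75, 185) [53.2 84.1]
(272, 185) [53.1 21.5]
(18, 45) [92.1 88.7]
(68, 370) [-10.3  94.2]
(638, 200) [ 49.  -90.5]
```

View pics/w10.png

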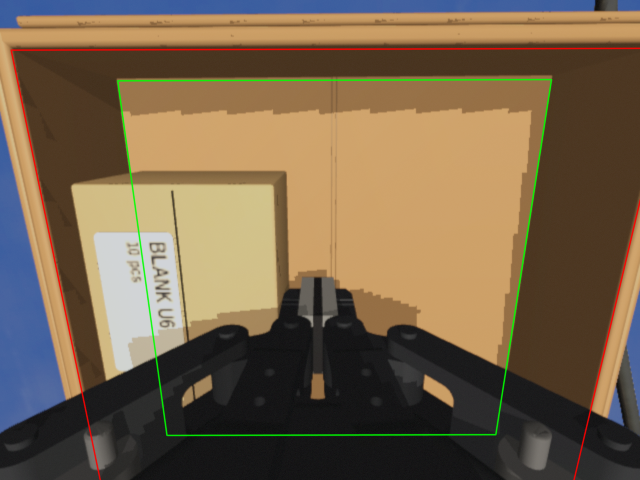

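Call:
apply_moves:
  commands:
    - {"travel": [-1, 0, 0], "twist": 0}
    - {"travel": [-2, 0, 0], "twist": 0}
    - {"travel": [-3, 0, 0], "twist": 0}
    - {"travel": [-4, 0, 0], "twist": 0}
    - {"travel": [-4, 0, 0], "twist": 0}

```text
time_s: 12.22
position: [0.5107, -0.0099, 0.0225]
eef_rot: [-180.0, -0.0, -94.4]
wrist_force: [0.8, -4.4, 3.6]
width: -0.001
```

Run:
```python
from station import robot
from h import *
c=wcam(robot,"w11")
go(robot,*c2w(0,.0085),.022,-94.2)
```

```text
t 12.27 pos [ 0.5107 -0.0099  0.0224] rpy [-1.7997e+02 -2.0000e-02 -9.4360e+01] w 0.2 F [ 0.7 -5.1  2.5]
travel [2.4 0.4 0.4] twist -0.2 rows 0.1
```

View pics/w11.png

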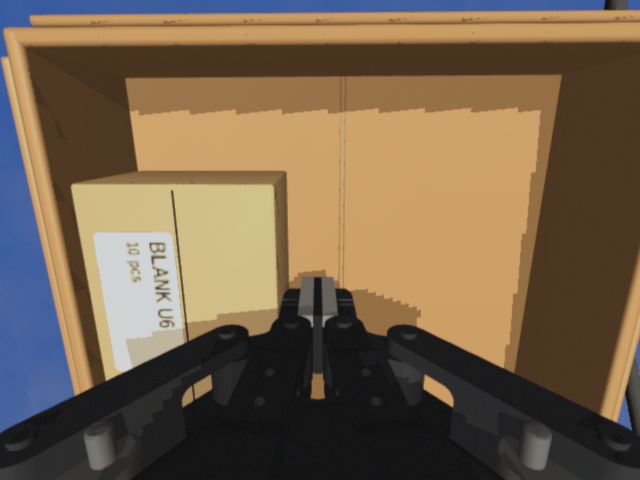

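Call:
apply_moves:
  commands:
    - {"travel": [-1, 0, 0], "twist": 0}
    - {"travel": [-2, 0, 0], "twist": 0}
    - {"travel": [-2, 0, 0], "twist": 0}
    - {"travel": [-2, 0, 0], "twist": 0}
    - {"travel": [-2, 0, 0], "twist": 0}

```text
time_s: 12.68
position: [0.5113, -0.009, 0.0225]
eef_rot: [-179.9, -0.1, -94.3]
wrist_force: [1.0, -8.8, 3.4]
width: 0.001
```

Call:
apply_moves:
  commands:
    - {"travel": [6, 0, 0], "twist": 0}
    - {"travel": [12, 0, 0], "twist": 0}
    - {"travel": [12, 0, -30], "twist": 0}
    - {"travel": [12, 0, -65], "twist": 0}
    - {"travel": [12, 0, -100], "twist": 0}

```text
time_s: 13.1
position: [0.5083, -0.0194, 0.1222]
eef_rot: [179.8, 0.1, -94.4]
wrist_force: [0.4, 0.1, 0.1]
width: -0.003
```

Run:
```python
from station import robot
from h import *
go(robot,.399,.3125,.14,-4.2)
```

```text
t 13.1 pos [ 0.5083 -0.0194  0.1222] rpy [ 1.7976e+02  6.0000e-02 -9.4400e+01] w -0.2 F [0.4 0.1 0.1]
travel [-322.5  134.5  -17.8] twist -90.2 rows 12.6
```

Call:
apply_moves:
  commands:
    - {"travel": [-30, 12, -4], "twist": -7}
    - {"travel": [-64, 26, -8], "twist": -14}
    - {"travel": [-98, 40, -12], "twist": -21}
    - {"travel": [-132, 54, -18], "twist": -28}
    - {"travel": [-160, 67, -18], "twist": -35}
  claw: 85

```text
time_s: 13.52
position: [0.4542, 0.1471, 0.1408]
eef_rot: [-179.9, 0.1, -59.0]
wrist_force: [0.3, -0.2, -1.5]
width: 0.706
```

Run:
```python
from station import robot
from h import *
go(robot,.399,.3125,.14,-4.2)
```

```text
t 13.52 pos [0.4542 0.1471 0.1408] rpy [-1.7994e+02  7.0000e-02 -5.9030e+01] w 60.3 F [ 0.3 -0.2 -1.5]
travel [-170.2  -37.8    0.8] twist -54.8 rows 7.7
```

Call:
apply_moves:
  commands:
    - {"travel": [-35, -7, 0], "twist": -7}
    - {"travel": [-70, -15, 0], "twist": -14}
    - {"travel": [-105, -23, 0], "twist": -21}
    - {"travel": [-138, -30, 0], "twist": -28}
    - {"travel": [-170, -38, 0], "twist": -35}

```text
time_s: 13.93
position: [0.3994, 0.312, 0.1397]
eef_rot: [179.9, 0.1, -24.0]
wrist_force: [1.1, 0.2, -0.4]
width: 0.992
```

Call:
apply_moves:
  commands:
    - {"travel": [0, 0, 0], "twist": -7}
    - {"travel": [0, 0, 0], "twist": -14}
    - {"travel": [0, 0, 0], "twist": -20}
    - {"travel": [0, 0, 0], "twist": -20}
    - {"travel": [0, 0, 0], "twist": -20}

```text
time_s: 14.35
position: [0.4006, 0.3105, 0.1398]
eef_rot: [180.0, 0.1, -4.5]
wrist_force: [0.4, 0.3, -0.5]
width: 0.995
```

Run:
```python
from station import robot
from h import *
c=wcam(robot);n="box_mid_center"
m=robot.silhouettes("wrist",n);print([(r["score"],r["mask"].sum()) for r in m])
if m: r=fit([(c,m[0]["mask"])],(.399,.3125),*D[n]);print(r.x.round(4),r.fun)
im=c["image"][:,:,::-1].copy();draw(c,corners(.3985,.3129,-4.2,.066,.1,0,.046),im,(0,0,255))
cv2.imwrite("pics/w12.png",im)
T=robot.capture("top");n="box_long_center"
m=robot.silhouettes("top",n);print([(r["score"],r["mask"].sum()) for r in m])
im=T["image"][:,:,::-1].copy();draw(T,corners(*C,.182,.182,.004,.058),im,(0,0,255))
cv2.imwrite("pics/t12.png",cv2.resize(im[205:335,250:385],None,fx=4.5,fy=4.5,interpolation=cv2.INTER_CUBIC))
go(robot,.3985,.3125,.02,-4.2)
```

```text
[(0.65, np.int64(13484))]
[ 0.3976  0.3121 -4.469 ] -0.9516839953667121
[(0.94, np.int64(1482))]
t 14.55 pos [0.4011 0.3104 0.1401] rpy [ 1.7999e+02  2.0000e-02 -4.4600e+00] w 85.0 F [-0.2  0.7 -0.5]
travel [ -2.8  -1.9 120.1] twist -0.3 rows 2.9
```

View pics/w12.png

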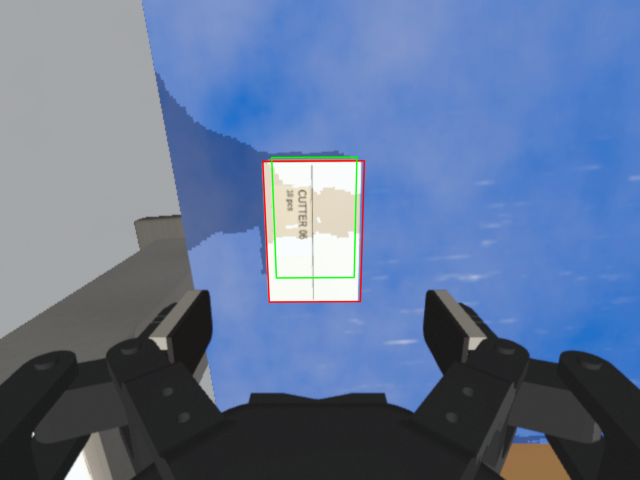

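View pics/t12.png

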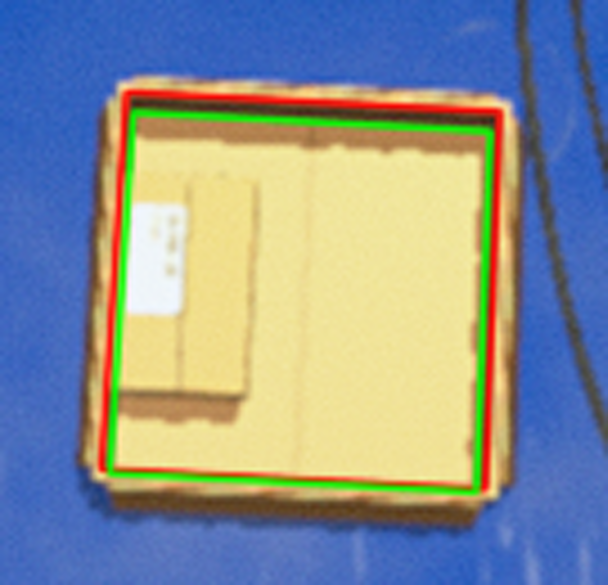

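Call:
apply_moves:
  commands:
    - {"travel": [-3, -2, 35], "twist": 0}
    - {"travel": [-3, -2, 70], "twist": 0}
    - {"travel": [-3, -2, 105], "twist": 0}
    - {"travel": [-3, -2, 126], "twist": 0}
    - {"travel": [-3, -2, 126], "twist": 0}

```text
time_s: 14.97
position: [0.3956, 0.3106, 0.0104]
eef_rot: [179.6, 0.4, -4.4]
wrist_force: [0.2, -0.3, 0.0]
width: 0.994
```

Call:
apply_moves:
  commands:
    - {"travel": [0, 0, 0], "twist": 0}
    - {"travel": [0, 0, 0], "twist": 0}
    - {"travel": [0, 0, 0], "twist": 0}
    - {"travel": [0, 0, 0], "twist": 0}
    - {"travel": [0, 0, 0], "twist": 0}
  claw: 55

```text
time_s: 15.38
position: [0.3994, 0.3135, 0.0158]
eef_rot: [-179.9, -0.1, -4.4]
wrist_force: [0.6, -0.4, 4.1]
width: 0.748
```

Run:
```python
from station import robot
from h import *
go(robot,.3985,.3125,.013,-4.2)
T=robot.capture("top")
for px in ((252,180),(243,393),(120,390)):
    q=np.array(px)/4.5+[249.6,204.6];print(w2c(pix2w(T,q,.052)).round(1))
```

```text
t 15.38 pos [0.3994 0.3135 0.0158] rpy [-1.7987e+02 -1.5000e-01 -4.3800e+00] w 63.9 F [ 0.6 -0.4  4.1]
travel [-0.8  1.1  2.8] twist -0.2 rows 0.1
[51.9 27.6]
[-51.3  26.1]
[-52.9  85. ]
```

Call:
apply_moves:
  commands:
    - {"travel": [0, 0, -15], "twist": 0}
    - {"travel": [0, 0, -40], "twist": 0}
    - {"travel": [0, 0, -75], "twist": 0}
    - {"travel": [0, 0, -110], "twist": 0}
    - {"travel": [0, 0, -125], "twist": 0}

```text
time_s: 15.85
position: [0.3998, 0.3139, 0.1435]
eef_rot: [-179.8, -0.3, -4.4]
wrist_force: [0.7, 0.6, -3.1]
width: 0.748
```

Run:
```python
from station import robot
from h import *
print(c2w(.036,-.033))
go(robot,*c2w(.036,-.033),.14,-4.2)
```

```text
[ 0.54298646 -0.05634795]
t 15.85 pos [0.3998 0.3139 0.1435] rpy [-179.75   -0.3    -4.36] w 63.8 F [ 0.7  0.6 -3.1]
travel [170.9 358.3   3.5] twist -0.2 rows 9.5
```

Call:
apply_moves:
  commands:
    - {"travel": [14, 29, 0], "twist": 0}
    - {"travel": [31, 66, 0], "twist": 0}
    - {"travel": [48, 103, 0], "twist": 0}
    - {"travel": [65, 140, 0], "twist": 0}
    - {"travel": [82, 177, 0], "twist": 0}

```text
time_s: 16.27
position: [0.4663, 0.1283, 0.1392]
eef_rot: [180.0, 0.0, -4.3]
wrist_force: [1.1, 0.6, -3.7]
width: 0.752
```

Call:
apply_moves:
  commands:
    - {"travel": [17, 37, 0], "twist": 0}
    - {"travel": [34, 74, 0], "twist": 0}
    - {"travel": [51, 111, 0], "twist": 0}
    - {"travel": [70, 148, 0], "twist": 0}
    - {"travel": [88, 180, 0], "twist": 0}

```text
time_s: 16.68
position: [0.5405, -0.0587, 0.1391]
eef_rot: [180.0, 0.0, -4.4]
wrist_force: [0.5, 1.2, -4.2]
width: 0.747
```

Call:
apply_moves:
  commands:
    - {"travel": [0, 0, 0], "twist": 0}
    - {"travel": [0, 0, 0], "twist": 0}
    - {"travel": [0, 0, 0], "twist": 0}
    - {"travel": [0, 0, 0], "twist": 0}
    - {"travel": [0, 0, 0], "twist": 0}

```text
time_s: 17.1
position: [0.54, -0.0548, 0.1392]
eef_rot: [-180.0, 0.0, -4.3]
wrist_force: [1.1, -0.4, -4.3]
width: 0.75
```

Run:
```python
from station import robot
from h import *
go(robot,*c2w(.036,-.033),.078,-4.2)
c=wcam(robot)
im=c["image"][:,:,::-1].copy();draw(c,corners(*C,.182,.182,.004,.058),im,(0,0,255))
a=c2w(0,.058);draw(c,corners(*a,-94.2,.066,.105,.004,.052),im,(255,0,255))
cv2.imwrite("pics/w13.png",im)
```

```text
t 17.1 pos [ 0.54   -0.0548  0.1392] rpy [-1.7999e+02  4.0000e-02 -4.2600e+00] w 64.0 F [ 1.1 -0.4 -4.3]
travel [ 3.1  1.3 61.2] twist -0.1 rows 1.5
```

View pics/w13.png

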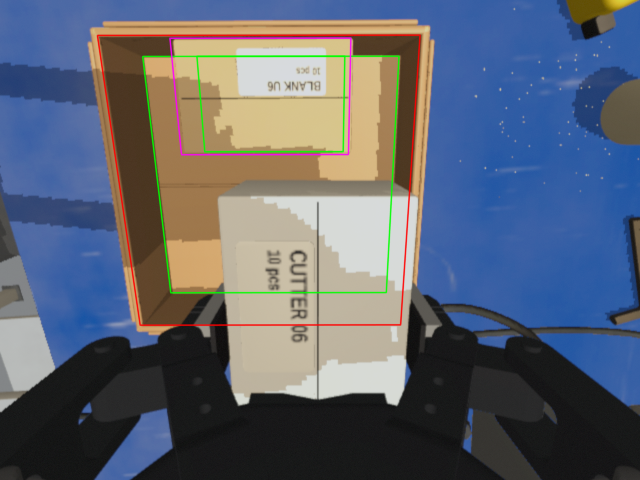

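Call:
apply_moves:
  commands:
    - {"travel": [1, 1, 15], "twist": 0}
    - {"travel": [1, 1, 35], "twist": 0}
    - {"travel": [1, 1, 55], "twist": 0}
    - {"travel": [1, 1, 61], "twist": 0}
    - {"travel": [1, 1, 61], "twist": 0}

```text
time_s: 17.57
position: [0.5402, -0.0563, 0.0768]
eef_rot: [-180.0, 0.2, -4.3]
wrist_force: [0.3, 0.2, -3.4]
width: 0.746
```

Run:
```python
from station import robot
from h import *
go(robot,*c2w(.034,-.033),.022,-4.2)
c=wcam(robot)
im=c["image"][:,:,::-1].copy();draw(c,corners(*C,.182,.182,.004,.058),im,(0,0,255))
cv2.imwrite("pics/w14.png",im)
```

```text
t 17.57 pos [ 0.5402 -0.0563  0.0768] rpy [-179.99    0.24   -4.29] w 63.7 F [ 0.3  0.2 -3.4]
travel [ 0.8 -0.1 54.8] twist -0.1 rows 1.3
```

View pics/w14.png

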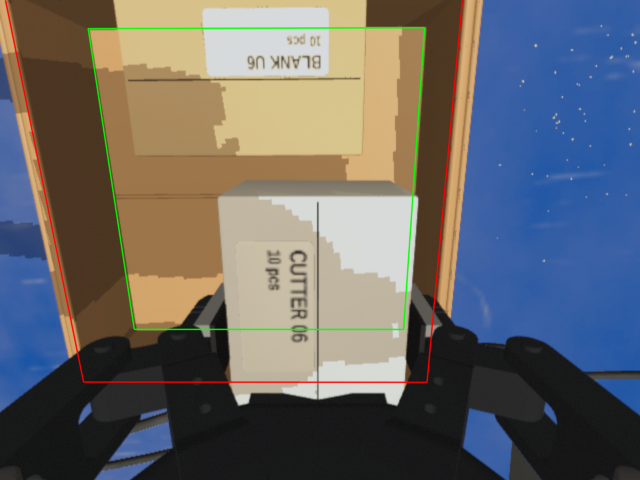

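Call:
apply_moves:
  commands:
    - {"travel": [0, 0, 12], "twist": 0}
    - {"travel": [0, 0, 26], "twist": 0}
    - {"travel": [0, 0, 40], "twist": 0}
    - {"travel": [0, 0, 49], "twist": 0}
    - {"travel": [0, 0, 49], "twist": 0}

```text
time_s: 18.03
position: [0.5412, -0.0569, 0.0287]
eef_rot: [180.0, 0.1, -4.3]
wrist_force: [-0.4, 0.3, -3.1]
width: 0.75
```

Call:
apply_moves:
  commands:
    - {"travel": [0, 0, 2], "twist": 0}
    - {"travel": [0, 0, 4], "twist": 0}
    - {"travel": [0, 0, 5], "twist": 0}
    - {"travel": [0, 0, 5], "twist": 0}
    - {"travel": [0, 0, 5], "twist": 0}

```text
time_s: 18.45
position: [0.5419, -0.0572, 0.0247]
eef_rot: [180.0, -0.0, -4.4]
wrist_force: [-0.6, 0.2, -4.1]
width: 0.745
```

Call:
apply_moves:
  commands:
    - {"travel": [0, 0, 1], "twist": 0}
    - {"travel": [0, 0, 2], "twist": 0}
    - {"travel": [0, 0, 3], "twist": 0}
    - {"travel": [0, 0, 4], "twist": 0}
    - {"travel": [0, 0, 4], "twist": 0}

```text
time_s: 18.87
position: [0.5414, -0.0572, 0.02]
eef_rot: [180.0, 0.0, -4.4]
wrist_force: [-0.6, -0.4, -4.4]
width: 0.755
```

Call:
apply_moves:
  commands:
    - {"travel": [0, 0, 0.5], "twist": 0}
    - {"travel": [0, 0, 1], "twist": 0}
    - {"travel": [0, 0, 1.5], "twist": 0}
    - {"travel": [0, 0, 1.5], "twist": 0}
    - {"travel": [0, 0, 1.5], "twist": 0}

```text
time_s: 19.28
position: [0.5416, -0.0572, 0.0197]
eef_rot: [180.0, -0.0, -4.4]
wrist_force: [-2.0, 1.2, 4.6]
width: 0.749
```

Contact made; release, lift, and look.

Call:
apply_moves:
  commands:
    - {"travel": [0, 0, 0], "twist": 0}
    - {"travel": [0, 0, 0], "twist": 0}
    - {"travel": [0, 0, 0], "twist": 0}
    - {"travel": [0, 0, 0], "twist": 0}
    - {"travel": [0, 0, 0], "twist": 0}
  claw: 74

```text
time_s: 19.7
position: [0.5418, -0.0572, 0.0188]
eef_rot: [180.0, -0.0, -4.4]
wrist_force: [-0.1, -0.3, -0.6]
width: 0.86
```

Call:
apply_moves:
  commands:
    - {"travel": [0, 0, -15], "twist": 0}
    - {"travel": [0, 0, -40], "twist": 0}
    - {"travel": [0, 0, -65], "twist": 0}
    - {"travel": [0, 0, -80], "twist": 0}
    - {"travel": [0, 0, -80], "twist": 0}

```text
time_s: 20.12
position: [0.544, -0.0575, 0.1021]
eef_rot: [180.0, -0.4, -4.4]
wrist_force: [0.6, -0.4, 0.1]
width: 0.862
```

Run:
```python
from station import robot
from h import *
c=wcam(robot)
im=c["image"][:,:,::-1].copy();draw(c,corners(*C,.182,.182,.004,.058),im,(0,0,255))
draw(c,corners(.5415,-.0575,-4.4,.066,.1,.004,.05),im,(255,0,255))
cv2.imwrite("pics/w15.png",im)
print(w2c((.5415,-.0575)))
go(robot,*c2w(-.026,-.033),.1,-4.2)
```

```text
[ 34.60190511 -34.25781901]
t 20.17 pos [ 0.5428 -0.0573  0.1002] rpy [179.99  -0.23  -4.36] w 74.0 F [ 0.1  0.3 -0.9]
travel [-61.9  -0.8   0.2] twist -0.2 rows 1.5
```

View pics/w15.png

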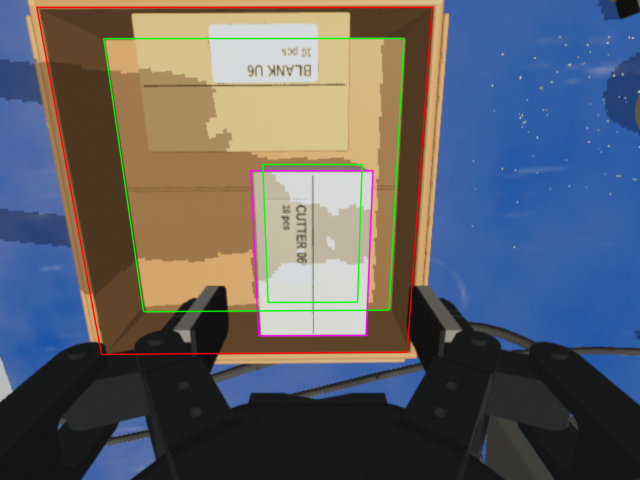

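Call:
apply_moves:
  commands:
    - {"travel": [-20, 0, 0], "twist": 0}
    - {"travel": [-40, 0, 0], "twist": 0}
    - {"travel": [-60, 0, 0], "twist": 0}
    - {"travel": [-60, 0, 0], "twist": 0}
    - {"travel": [-60, 0, 0], "twist": 0}
  claw: 0

```text
time_s: 20.58
position: [0.4805, -0.0525, 0.0977]
eef_rot: [-180.0, 0.1, -4.4]
wrist_force: [-0.1, 0.5, -0.1]
width: 0.155
```

Call:
apply_moves:
  commands:
    - {"travel": [0, 0, 25], "twist": 0}
    - {"travel": [0, 0, 50], "twist": 0}
    - {"travel": [0, 0, 70], "twist": 0}
    - {"travel": [0, 0, 77], "twist": 0}
    - {"travel": [0, 0, 77], "twist": 0}

```text
time_s: 21.0
position: [0.4813, -0.0525, 0.0198]
eef_rot: [-180.0, 0.2, -4.4]
wrist_force: [0.6, -0.3, 0.2]
width: 0.002
```

Call:
apply_moves:
  commands:
    - {"travel": [4, 0, 0], "twist": 0}
    - {"travel": [9, 0, 0], "twist": 0}
    - {"travel": [14, 0, 0], "twist": 0}
    - {"travel": [19, 0, 0], "twist": 0}
    - {"travel": [24, 0, 0], "twist": 0}

```text
time_s: 21.42
position: [0.5052, -0.0544, 0.0225]
eef_rot: [180.0, 0.1, -4.4]
wrist_force: [-5.1, 0.8, 4.7]
width: 0.001
```

Run:
```python
from station import robot
from h import *
go(robot,*c2w(.007,-.034),.022,-4.2)
c=wcam(robot,"w16")
```

```text
t 21.42 pos [ 0.5052 -0.0544  0.0225] rpy [ 1.80e+02  1.10e-01 -4.36e+00] w 0.1 F [-5.1  0.8  4.7]
travel [8.8 0.2 0.5] twist -0.2 rows 0.2
```

View pics/w16.png

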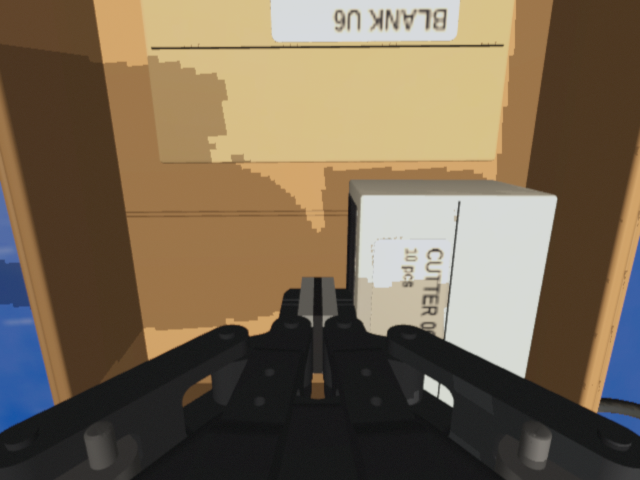

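Pushing works. About 9 mm more.

Call:
apply_moves:
  commands:
    - {"travel": [2, 0, 0], "twist": 0}
    - {"travel": [4, 0, 0], "twist": 0}
    - {"travel": [6, 0, 0], "twist": 0}
    - {"travel": [8, 0, 0], "twist": 0}
    - {"travel": [9, 0, 0], "twist": 0}

```text
time_s: 21.88
position: [0.5142, -0.055, 0.022]
eef_rot: [180.0, 0.1, -4.4]
wrist_force: [-5.2, 1.4, 4.0]
width: 0.001
```

Call:
apply_moves:
  commands:
    - {"travel": [-6, 0, 0], "twist": 0}
    - {"travel": [-12, 0, 0], "twist": 0}
    - {"travel": [-12, 0, -30], "twist": 0}
    - {"travel": [-12, 0, -65], "twist": 0}
    - {"travel": [-12, 0, -105], "twist": 0}

```text
time_s: 22.3
position: [0.5015, -0.0541, 0.1267]
eef_rot: [-180.0, 0.1, -4.4]
wrist_force: [1.4, -0.2, -1.0]
width: 0.001
```

Run:
```python
from station import robot
from h import *
go(robot,.418,-.3685,.14,20)
```

```text
t 22.3 pos [ 0.5015 -0.0541  0.1267] rpy [-1.80e+02  1.50e-01 -4.36e+00] w 0.1 F [ 1.4 -0.2 -1. ]
travel [-59.4 319.9 -13.3] twist -24.4 rows 7.8
```

Call:
apply_moves:
  commands:
    - {"travel": [-6, 30, -13], "twist": 0}
    - {"travel": [-13, 67, -13], "twist": 0}
    - {"travel": [-20, 104, -13], "twist": 0}
    - {"travel": [-27, 141, -13], "twist": 0}
    - {"travel": [-33, 178, -13], "twist": 0}
  claw: 85

```text
time_s: 22.72
position: [0.4557, -0.2307, 0.1402]
eef_rot: [179.9, -0.1, -4.3]
wrist_force: [0.2, 0.2, 0.2]
width: 0.709
```

Call:
apply_moves:
  commands:
    - {"travel": [-5, 35, 0], "twist": -5}
    - {"travel": [-10, 70, 0], "twist": -10}
    - {"travel": [-16, 105, 0], "twist": -15}
    - {"travel": [-21, 130, 0], "twist": -20}
    - {"travel": [-26, 142, 0], "twist": -24}

```text
time_s: 23.13
position: [0.4191, -0.3723, 0.1398]
eef_rot: [179.8, -0.0, 19.7]
wrist_force: [1.0, -0.7, 0.1]
width: 0.995
```

Call:
apply_moves:
  commands:
    - {"travel": [0, 0, 0], "twist": 0}
    - {"travel": [0, 0, 0], "twist": 0}
    - {"travel": [0, 0, 0], "twist": 0}
    - {"travel": [0, 0, 0], "twist": 0}
    - {"travel": [0, 0, 0], "twist": 0}

```text
time_s: 23.55
position: [0.42, -0.3678, 0.1399]
eef_rot: [180.0, -0.0, 19.7]
wrist_force: [-0.3, 0.4, 0.6]
width: 0.995
```

Run:
```python
from station import robot
from h import *
c=wcam(robot);n="box_short_center"
m=robot.silhouettes("wrist",n);print([(r["score"],r["mask"].sum()) for r in m])
if m: r=fit([(c,m[0]["mask"])],(.418,-.3685),*D[n]);print(r.x.round(4),r.fun)
im=c["image"][:,:,::-1].copy();draw(c,corners(.418,-.3685,20,.066,.085,0,.046),im,(0,0,255))
cv2.imwrite("pics/w17.png",im)
T=robot.capture("top")
im=T["image"][:,:,::-1].copy();draw(T,corners(*C,.182,.182,.004,.058),im,(0,0,255))
cv2.imwrite("pics/t17.png",cv2.resize(im[205:335,250:385],None,fx=4.5,fy=4.5,interpolation=cv2.INTER_CUBIC))
go(robot,.418,-.3685,.014,20)
```

```text
[(0.94, np.int64(11480))]
[ 0.4185 -0.3696 16.2982] -0.9423789074010559
t 23.7 pos [ 0.4199 -0.3682  0.1399] rpy [ 1.7999e+02 -1.0000e-02  1.9690e+01] w 85.4 F [-0.6 -0.1  0.6]
travel [ -1.9  -0.4 125.9] twist -0.3 rows 3.0
```

View pics/w17.png

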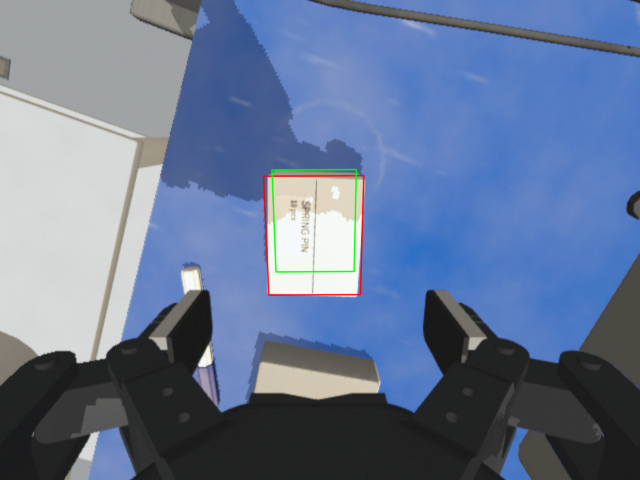

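View pics/t17.png

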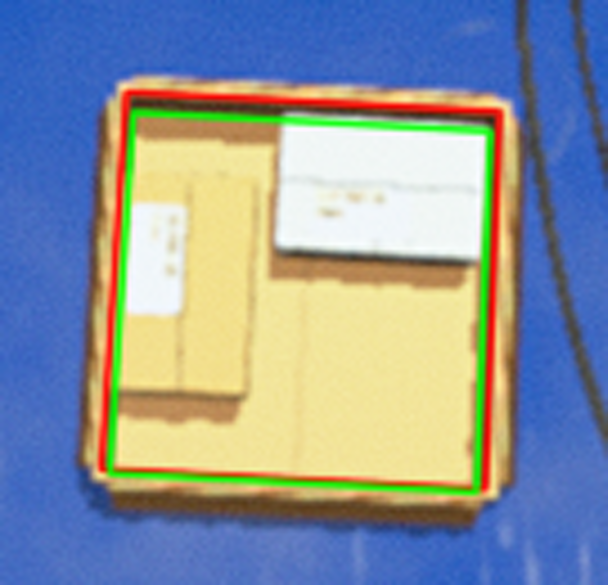

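Run:
```python
from h import *
im=cv2.imread("pics/w17.png")
from station import robot
c=wcam(robot)
a=np.radians(18.5);X=np.array([np.cos(a),np.sin(a)]);Y=np.array([np.sin(a),-np.cos(a)])
for s in(-1,1):
    P=np.array([[*(np.array([.4183,-.3690])+X*s*p+Y*q),.01] for p,q in((.042,.013),(.042,-.013),(.058,-.013),(.058,.013))])
    cv2.polylines(im,[(proj(c,P)).astype(int)],1,(255,0,255),2)
cv2.imwrite("pics/w18.png",im)
```

```text
(no output)
```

View pics/w18.png

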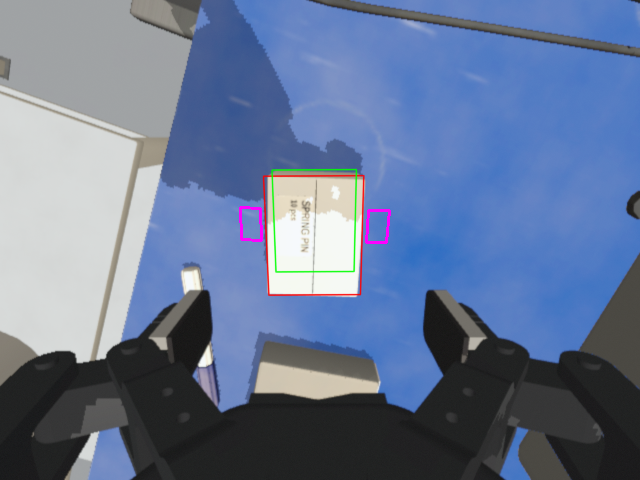

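Call:
apply_moves:
  commands:
    - {"travel": [-1.5, 0.5, 35], "twist": 1}
    - {"travel": [-1.5, 0.5, 70], "twist": 1}
    - {"travel": [-1.5, 0.5, 105], "twist": 1}
    - {"travel": [-1.5, 0.5, 125], "twist": 1}
    - {"travel": [-1.5, 0.5, 125], "twist": 1}

```text
time_s: 24.17
position: [0.4159, -0.3673, 0.0106]
eef_rot: [-179.5, 0.3, 18.6]
wrist_force: [0.0, -0.2, -0.4]
width: 0.996
```

Call:
apply_moves:
  commands:
    - {"travel": [0, 0, 0], "twist": 0}
    - {"travel": [0, 0, 0], "twist": 0}
    - {"travel": [0, 0, 0], "twist": 0}
    - {"travel": [0, 0, 0], "twist": 0}
    - {"travel": [0, 0, 0], "twist": 0}
  claw: 55

```text
time_s: 24.58
position: [0.4193, -0.3706, 0.0165]
eef_rot: [179.8, -0.1, 18.6]
wrist_force: [0.4, 0.4, 4.5]
width: 0.746
```

Call:
apply_moves:
  commands:
    - {"travel": [0, 0, -15], "twist": 0}
    - {"travel": [0, 0, -40], "twist": 0}
    - {"travel": [0, 0, -75], "twist": 0}
    - {"travel": [0, 0, -110], "twist": 0}
    - {"travel": [0, 0, -125], "twist": 0}

```text
time_s: 25.0
position: [0.4197, -0.3711, 0.1446]
eef_rot: [179.6, -0.2, 18.6]
wrist_force: [0.6, -1.2, -2.4]
width: 0.748
```

Run:
```python
from station import robot
from h import *
T=robot.capture("top")
for px in ((283,112),(275,245),(478,260),(255,180),(243,393)):
    q=np.array(px)/4.5+[249.6,204.6];print(w2c(pix2w(T,q,.051)).round(1))
c=wcam(robot,"w19")
print(c2w(-.034,-.035))
go(robot,*c2w(-.034,-.035),.14,-4.2)
```

```text
[86.5 14.4]
[20.9 14.7]
[ 18.7 -83.9]
[52.2 26.2]
[-51.2  26.1]
[ 0.47302797 -0.05321591]
t 25.1 pos [ 0.4198 -0.3711  0.1434] rpy [179.61  -0.21  18.64] w 64.0 F [-0.5 -0.5 -3.2]
travel [ 152.  -284.2    3.4] twist 22.8 rows 7.7
```

View pics/w19.png

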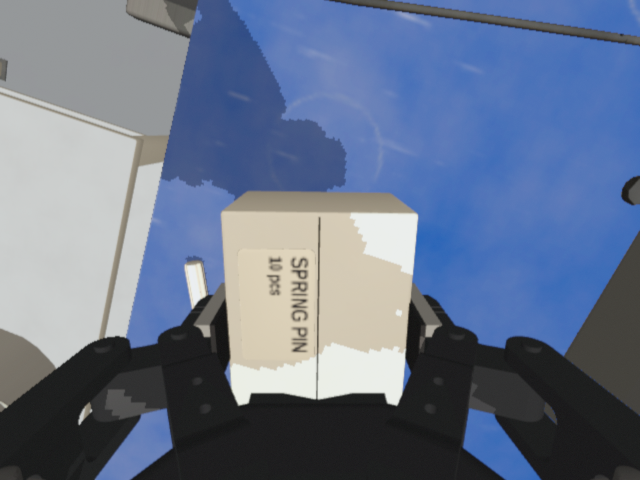

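Call:
apply_moves:
  commands:
    - {"travel": [13, -24, 0], "twist": 4}
    - {"travel": [29, -55, 0], "twist": 8}
    - {"travel": [46, -86, 0], "twist": 12}
    - {"travel": [63, -117, 0], "twist": 16}
    - {"travel": [80, -148, 0], "twist": 20}

```text
time_s: 25.52
position: [0.4454, -0.2019, 0.1379]
eef_rot: [-179.9, 0.2, -1.6]
wrist_force: [1.2, 0.2, -3.0]
width: 0.747
```

Run:
```python
from station import robot
from h import *
go(robot,*c2w(-.035,-.034),.14,-4.2)
```

```text
t 25.52 pos [ 0.4454 -0.2019  0.1379] rpy [-179.91    0.2    -1.61] w 63.8 F [ 1.2  0.2 -3. ]
travel [  22.5 -150.4   -2.1] twist 2.6 rows 3.6
```

Call:
apply_moves:
  commands:
    - {"travel": [5, -35, 0], "twist": 1}
    - {"travel": [10, -70, 0], "twist": 2}
    - {"travel": [15, -105, 0], "twist": 2.8}
    - {"travel": [20, -135, 0], "twist": 2.8}
    - {"travel": [22, -150, 0], "twist": 2.8}

```text
time_s: 25.93
position: [0.4711, -0.0512, 0.138]
eef_rot: [-179.9, 0.2, -4.0]
wrist_force: [-0.0, -0.8, -4.6]
width: 0.745
```

Call:
apply_moves:
  commands:
    - {"travel": [0, 0, 0], "twist": 0}
    - {"travel": [0, 0, 0], "twist": 0}
    - {"travel": [0, 0, 0], "twist": 0}
    - {"travel": [0, 0, 0], "twist": 0}
    - {"travel": [0, 0, 0], "twist": 0}

```text
time_s: 26.35
position: [0.472, -0.0555, 0.1394]
eef_rot: [180.0, 0.0, -4.3]
wrist_force: [0.7, -0.0, -3.0]
width: 0.749
```

Run:
```python
from station import robot
from h import *
go(robot,*c2w(-.035,-.034),.078,-4.2)
c=wcam(robot)
im=c["image"][:,:,::-1].copy();draw(c,corners(*C,.182,.182,.004,.058),im,(0,0,255))
a=c2w(0,.058);draw(c,corners(*a,-94.2,.066,.105,.004,.052),im,(255,0,255))
a=c2w(.0545,-.034);draw(c,corners(*a,-4.2,.066,.1,.004,.05),im,(255,0,255))
cv2.imwrite("pics/w20.png",im)
```

```text
t 26.35 pos [ 0.472  -0.0555  0.1394] rpy [ 1.7999e+02  4.0000e-02 -4.2500e+00] w 63.9 F [ 0.7 -0.  -3. ]
travel [-0.2 -3.3 61.4] twist -0.1 rows 1.5
```

View pics/w20.png

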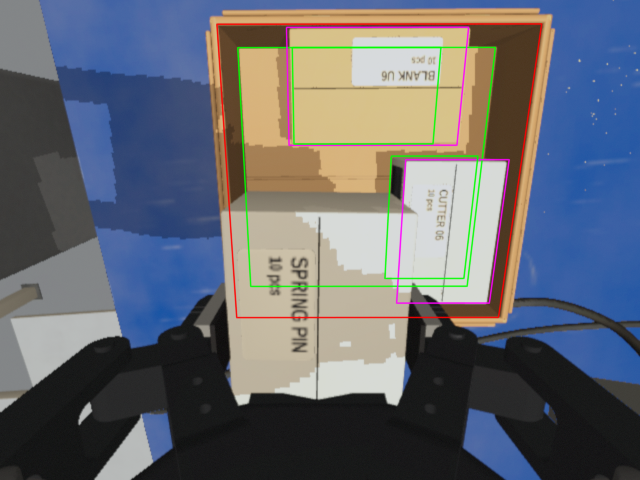

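Call:
apply_moves:
  commands:
    - {"travel": [0, -2, 15], "twist": 0}
    - {"travel": [0, -2, 35], "twist": 0}
    - {"travel": [0, -2, 55], "twist": 0}
    - {"travel": [0, -2, 61], "twist": 0}
    - {"travel": [0, -2, 61], "twist": 0}

```text
time_s: 26.82
position: [0.4712, -0.0529, 0.0774]
eef_rot: [-180.0, 0.2, -4.2]
wrist_force: [-1.4, 0.0, -3.2]
width: 0.75
```

Run:
```python
from station import robot
from h import *
c=wcam(robot)
go(robot,*c2w(-.035,-.034),.022,-4.2)
im=c["image"][:,:,::-1].copy();draw(c,corners(*C,.182,.182,.004,.058),im,(0,0,255))
a=c2w(.0545,-.034);draw(c,corners(*a,-4.2,.066,.1,.004,.05),im,(255,0,255))
cv2.imwrite("pics/w21.png",im)
```

```text
t 26.87 pos [ 0.4723 -0.0529  0.0786] rpy [ 1.8e+02  7.0e-02 -4.2e+00] w 64.2 F [ 0.4  0.3 -3.2]
travel [-0.3 -0.7 56.6] twist -0.0 rows 1.4
```

View pics/w21.png

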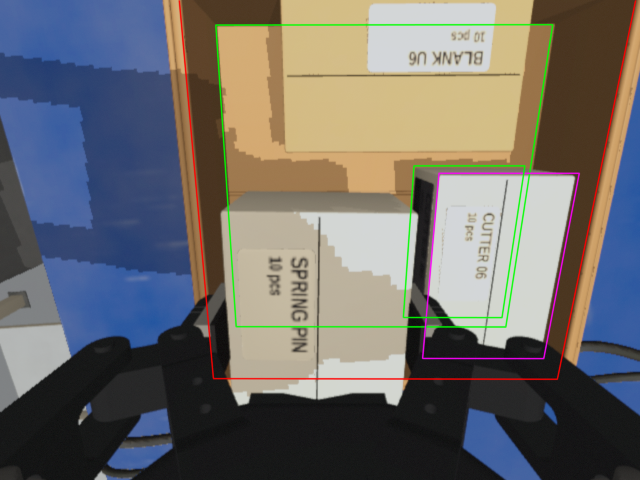

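Call:
apply_moves:
  commands:
    - {"travel": [0, 0, 12], "twist": 0}
    - {"travel": [0, 0, 26], "twist": 0}
    - {"travel": [0, 0, 40], "twist": 0}
    - {"travel": [0, 0, 49], "twist": 0}
    - {"travel": [0, 0, 49], "twist": 0}

```text
time_s: 27.28
position: [0.4722, -0.0526, 0.0293]
eef_rot: [180.0, 0.1, -4.2]
wrist_force: [-1.0, 0.2, -3.7]
width: 0.749
```

Call:
apply_moves:
  commands:
    - {"travel": [0, 0, 2], "twist": 0}
    - {"travel": [0, 0, 4], "twist": 0}
    - {"travel": [0, 0, 6], "twist": 0}
    - {"travel": [0, 0, 6], "twist": 0}
    - {"travel": [0, 0, 6], "twist": 0}

```text
time_s: 27.7
position: [0.4727, -0.0526, 0.0241]
eef_rot: [180.0, -0.0, -4.2]
wrist_force: [-0.4, 0.6, -2.7]
width: 0.747
```

Call:
apply_moves:
  commands:
    - {"travel": [0, 0, 1], "twist": 0}
    - {"travel": [0, 0, 2], "twist": 0}
    - {"travel": [0, 0, 3], "twist": 0}
    - {"travel": [0, 0, 3.5], "twist": 0}
    - {"travel": [0, 0, 3.5], "twist": 0}

```text
time_s: 28.12
position: [0.4726, -0.0525, 0.0205]
eef_rot: [180.0, -0.0, -4.2]
wrist_force: [-0.5, 0.8, 0.4]
width: 0.748
```

Call:
apply_moves:
  commands:
    - {"travel": [0, 0, 0.5], "twist": 0}
    - {"travel": [0, 0, 1], "twist": 0}
    - {"travel": [0, 0, 1.5], "twist": 0}
    - {"travel": [0, 0, 1.5], "twist": 0}
    - {"travel": [0, 0, 1.5], "twist": 0}

```text
time_s: 28.53
position: [0.4726, -0.0525, 0.0205]
eef_rot: [180.0, -0.0, -4.2]
wrist_force: [-4.7, 0.9, 15.2]
width: 0.752
```

Firm contact with the floor (z 0.0205 as expected). Release and lift.

Call:
apply_moves:
  commands:
    - {"travel": [0, 0, -1], "twist": 0}
    - {"travel": [0, 0, -1], "twist": 0}
    - {"travel": [0, 0, -1], "twist": 0}
    - {"travel": [0, 0, -1], "twist": 0}
    - {"travel": [0, 0, -1], "twist": 0}
  claw: 74

```text
time_s: 28.95
position: [0.4726, -0.0525, 0.0196]
eef_rot: [180.0, 0.0, -4.2]
wrist_force: [0.4, -0.1, -0.6]
width: 0.865
```

Call:
apply_moves:
  commands:
    - {"travel": [0, 0, -15], "twist": 0}
    - {"travel": [0, 0, -40], "twist": 0}
    - {"travel": [0, 0, -75], "twist": 0}
    - {"travel": [0, 0, -110], "twist": 0}
    - {"travel": [0, 0, -140], "twist": 0}

```text
time_s: 29.37
position: [0.4727, -0.0525, 0.1617]
eef_rot: [180.0, -0.0, -4.2]
wrist_force: [1.5, 0.1, 0.7]
width: 0.868
```

Call:
apply_moves:
  commands:
    - {"travel": [0, 40, 0], "twist": 0}
    - {"travel": [0, 80, 0], "twist": 0}
    - {"travel": [0, 120, 0], "twist": 0}
    - {"travel": [0, 160, 0], "twist": 0}
    - {"travel": [0, 200, 0], "twist": 0}

```text
time_s: 29.78
position: [0.4575, -0.2537, 0.1598]
eef_rot: [180.0, -0.0, -4.1]
wrist_force: [0.5, 0.3, -0.3]
width: 0.862
```

Run:
```python
from station import robot
from h import *
go(robot,.47,-.25,.15,-4)
T=robot.capture("top")
im=T["image"][:,:,::-1].copy()
cv2.imwrite("pics/t22.png",cv2.resize(im[205:335,250:385],None,fx=4.5,fy=4.5,interpolation=cv2.INTER_CUBIC))
S=robot.capture("scene");cv2.imwrite("pics/s22.png",cv2.resize(S["image"][215:315,280:420,::-1],None,fx=5,fy=5,interpolation=cv2.INTER_CUBIC))
cv2.imwrite("pics/s22f.png",S["image"][:,:,::-1])
```

```text
t 29.78 pos [ 0.4575 -0.2537  0.1598] rpy [ 1.80e+02 -1.00e-02 -4.14e+00] w 73.6 F [ 0.5  0.3 -0.3]
travel [12.2 -4.6  9.8] twist -0.1 rows 0.4
```

View pics/t22.png

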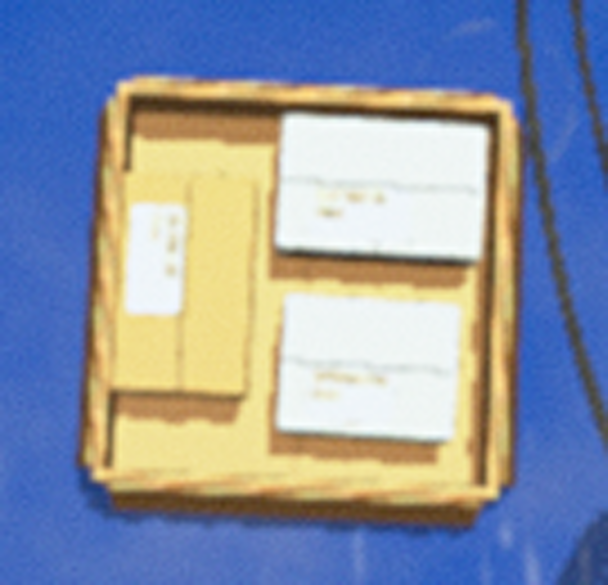

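View pics/s22.png

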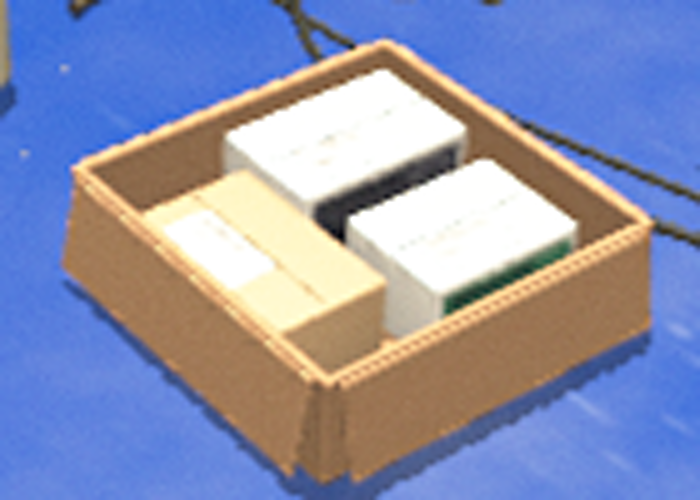

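View pics/s22f.png

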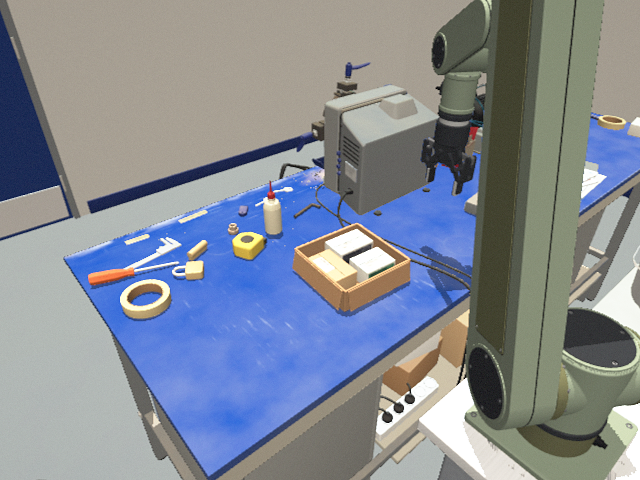

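Call:
apply_moves:
  commands:
    - {"travel": [0, 0, 0], "twist": 0}
    - {"travel": [0, 0, 0], "twist": 0}
    - {"travel": [0, 0, 0], "twist": 0}
    - {"travel": [0, 0, 0], "twist": 0}
    - {"travel": [0, 0, 0], "twist": 0}

```text
time_s: 30.3
position: [0.4582, -0.2508, 0.1599]
eef_rot: [-180.0, -0.0, -4.1]
wrist_force: [0.6, 0.3, -0.6]
width: 0.868
```

```bash
python3 -c "
from station import robot
print(robot.close_job())"
```

```text
the job is handed in; nothing more can be done
None
```

All three boxes are packed in the carton, and I handed the job in at 30.3 s with the gripper clear of everything.

- **Arrangement:** I set the long box down first, turned 90°, and pushed it against the left wall with the shut fingers. I then set down the middle box and pushed it close to the far wall, and set the short box down beside it. I lowered each box until the wrist sensed floor contact, then released it.
- **Last checks:** The top and scene pictures show all three boxes flat on the carton floor, the same way up and below the rim, with clear gaps between them. The oil bottle, tape measure and padlock look unmoved by eye; I did not measure their positions. The highest wrist force I saw in the readings was about 16 N, when the short box touched down.
- **What disagreed:** While I was pushing the long box, the wrist picture suggested it was still a few millimetres from the wall. The push force then rose to 9 N and the box stopped, and the top view shows it against the wall. The different cameras put the carton up to about 4 mm apart, which was within the clearance.

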